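Cover plate and bayonet collar of the fountain apparatus

TASK

Lower the white drilled cover plate over the two locating pins of the grey fountain base until it lies flush. Then put the knurled collar over the spigot, open side down, turn it until its hidden keyways drop over the lugs, and push it fully home onto the plate against the spring. Finish while still holding the collar pushed home; do not disturb the beaker, funnel and jar.

Things in the scene. Friction and masses are not known exactly. Their poses are not given: they have to be found in the camera images.
- base: Fixed grey block of the fountain apparatus, 50 (its x) x 190 (its y) x 40 mm high; origin at the centre of its underside on the bench, z up. Two upright steel locating pins, 8 mm thick with tapered tips, stand on its top at y = +70 and -70 mm and rise 21 mm above it. A round spigot rises in the middle.
- spigot (a point): Centre of the top of the spigot, 73 mm above the bench, axes as the base. Spigot: 27 mm thick, tapered end, on the base's vertical axis. Four round lugs, 5 mm thick, 90 degrees apart, stick out sideways to 19.5 mm from the axis; their tops are 67 mm above the bench. The lugs' angle about the axis varies from run to run and is not measured.
- plunger (a joint): Spring rod, 16 mm thick, standing 12 mm out of the spigot's top (to 85 mm above the bench). Value: how far it is pushed down, m, 0 to 0.011; the collar pushes it 6 mm when home. It pushes back with 4 N at first and 9 N with the collar home, more than the collar's weight, so the collar rises again if let go.
- plate: Loose white cover plate, 64 (its x) x 170 (its y) x 15 mm thick, about 0.2 kg, lying flat; origin at the centre of its underside. Through holes: 44 mm at the centre (passes spigot and lugs), two of 11 mm at y = +70 and -70 mm (locating pins). Same either way round. Seated, its underside is 40 mm and its top 55 mm above the bench.
- collar: Loose knurled aluminium collar, a cap 54 mm in diameter, 31 mm high, about 0.15 kg, standing open side down; origin at the centre of its lower rim, z up. Bore 30 mm, 24 mm deep. Four hidden keyways inside, 8 mm wide, full depth, on its own +x, +y, -x, -y.
- collar_top (a point): Centre of the collar's closed top, 31 mm above its rim, axes as the collar. Off the keyways the rim stops on the lugs, 67 mm above the bench (top at 98). A turn of at most 90 degrees, either way, brings the keyways over the lugs; the collar can then go 12 mm farther down, its rim onto the seated plate, 55 mm above the bench (top at 86).
- beaker: Bystander: clear open beaker, 80 mm across, 95 mm high; origin at the centre of its underside.
- funnel: Bystander: blue funnel standing mouth down, 90 mm across, 85 mm high; origin at the centre of its rim on the bench.
- reagent: Bystander: closed amber jar, 56 mm across, 100 mm high; origin at the centre of its underside.
Mind the look-alikes: they are no part of the job. Of the things shaped like the plate, the white one is meant. There is more than one size of the base; the job needs the larger.

How it is judged:
By the outcome, as a careful person would: the job done as asked, in the order asked, and still so for the second after the job is handed in, while the arm keeps its last pose, push and grip.
It also fails if it takes over 72 s, if anything falls off the work surface, if the arm or the gripper's body presses on something with over 40 N, if the wrist force passes 120 N, or if a joint passes its speed limit or range.

ROBOT

A 6-joint arm with a two-finger parallel gripper is mounted at the origin on the work surface. World frame = base frame: x ahead of the robot, y to its left, z up, the work surface at z = 0. Lengths are in m, angles in rad, forces in N, time in s.
With the tool pointing down it reaches from about 0.3 to 0.95 m from the base axis. Payload 3.1 kg.
Tool frame: the origin (TCP) lies at the very end of the fingers, on their centre line; the grasp point (between the pads) lies 19 mm behind it; z points along the fingers, y is the direction in which the jaws open and shut (so a half turn about z gives the same grasp; the last joint's range is limited). The gripper opens to 85 mm and grips with 20 to 120 N. Pads are 22 mm wide; open, the fingers measure 114 mm over their backs; the gripper's body (76 mm by 85 mm) begins 54 mm behind the grasp point. The pads swing forward as they close: fully open they stand 13 mm farther back than shut.
Start: joints at [-1.411, 0.308, 1.634, -0, 1.2, -0.07], TCP at [0.142, -0.609, 0.231] pointing down, gripper open.
Joint ranges: [-3.06, 3.06], [-0.79, 1.96], [0.05, 2.63], [-1.19, 4.34], [0.05, 2.64], [-2.94, 2.94]. Speed limits (rad/s): [2.79, 2.79, 3.14, 3.14, 3.14, 3.14].

INTERFACE

Orientations are given as a unit quaternion [x, y, z, w].
In Python, from cell import robot gives the robot as it stands.
- The arm moves only by the tool send_rows, never from a script. Its argument "commands" is text: rows parted by semicolons, each of 5 numbers parted by spaces: the shift along the tool's x, y, z in cm, then the turn about the tool's z in rad, then the opening, from 0 (shut) to 1 (fully open). In form: x y z turn jaw; .... A call has exactly 5 rows; each row shifts and turns the pose as measured when the row begins, along the tool's axes as they then stand; what a row does not reach is not made up. A row lasts 1/12 s, in which the tool goes at most 41.7 mm and 7.16 degrees, less where a joint would pass 70% of its speed; a pose out of reach is approached as far as the arm can. A call with a gripper value outside its range is refused whole. The fingers move at their own pace and stop on an object; "newtons" is the grip in N (left out, the last holds). Time passes only in rows, so rows that do not move let the fingers close, or fill a call up. It gives the time, the measured TCP pose, the force and the opening at its end, in the units of the state.
- robot.state(): the state, without advancing time (a new reading comes with each control period).
- robot.grab_frame(name): name is "scene" or "side" or "wrist"; returns a dict with "frame" (420x560x3 uint8, blue, green, red), "fx", "fy", "cx", "cy" (pixels), "position" and "rotation" of the camera in the world; the wrist camera has in their place "tool_from_camera" (4x4, takes a point from camera to tool coordinates, whose origin is the TCP and whose axes are the flange's). Camera axes: x right, y down, z forward; pixel columns grow to the right and rows downward; lengths in m; the calibration is good to about 2 mm. A picture is of the moment at which its call begins: read the wrist's pose just before it. There is no depth.
- robot.hand_in(): hands the job in, once; it reports no verdict.
The state is a dict: "clock": time; "joints": joint angles; "dq": joint speeds; "joint_torque": joint torques, N m; "eef_pos": TCP position; "eef_rot": TCP orientation; "contact_force": force on the tool from outside, world axes, zero at the start; "wrist_torque": the same for the moment, N m; "width": finger opening in m.
Only numpy, scipy, OpenCV 4.12 (cv2) and the standard library are available. Lean on these libraries where they do the work, as an engineer would, in place of code of your own. Each camera call takes 0.05 s, during which the arm holds its last target.

## Working session

There is one attempt and no reset: what is moved stays moved. The work goes in short steps, Python scripts to look and compute and a tool call to move; the robot and the scene stay as the last step left them, time stands still between calls to the robot, and variables do not carry over. Pictures are saved under pics/ and viewed, and the job is handed in when it is done.

Besides the shell and the picture viewer there is one more tool, called after "Request:" as name(argument=value, ...), one argument or row to a line, values as JSON. send_rows: Moves the arm, as the interface text tells. Its arguments: {"type":"object","properties":{"commands":{"type":"string"},"newtons":{"type":"number"}},"required":["commands"]}

```bash
ls; mkdir -p pics; python3 - <<'E'
from cell import robot
import cv2,json
print(robot.state())
for n in ["scene","side","wrist"]:
    d=robot.grab_frame(n); cv2.imwrite(f"pics/{n}0.png",d["frame"])
    print(n,{k:v for k,v in d.items() if k!="frame"})
E
```

```text
pics
{'clock': 0.0, 'joints': array([-1.41070680e+00,  3.09009778e-01,  1.63522401e+00, -2.75151776e-05,
        1.19970504e+00, -6.96809550e-02]), 'dq': array([ 0.0011476 , -0.00104422, -0.00042307,  0.00016951, -0.00134687,
       -0.00060742]), 'joint_torque': array([-2.16924353e-03, -4.15257025e+01, -2.76664120e+01, -3.84009336e-04,
        1.00271992e-02, -6.40024098e-06]), 'eef_pos': array([ 0.1421885 , -0.60774447,  0.23002628]), 'eef_rot': array([ 9.93406689e-01,  1.14637579e-01, -6.58125469e-05, -1.17130638e-03]), 'contact_force': array([-0.18039948, -0.13079271,  0.54730679]), 'wrist_torque': array([ 0.04087203, -0.05872001,  0.01674612]), 'width': 0.08528077165353093}
scene {'fx': 459.3045855152601, 'fy': 459.3045855152601, 'cx': 281.5000764654688, 'cy': 208.43555131012158, 'position': array([ 1.2810837 , -0.4475097 ,  0.97391742]), 'rotation': array([ 0.80499012,  0.4352999 , -0.19370271, -0.35353099])}
side {'fx': 536.112881448675, 'fy': 536.112881448675, 'cx': 279.75320118597176, 'cy': 210.7897780588642, 'position': array([-0.18712359,  0.85670933,  0.86372423]), 'rotation': array([-0.2928156 ,  0.84800282, -0.41524645,  0.15073364])}
wrist {'fx': 326.04736610073036, 'fy': 326.04736610073036, 'cx': 276.6047560407728, 'cy': 210.17752973478383, 'tool_from_camera': array([[-1.96949781e-04, -9.64625831e-01, -2.63622776e-01,
         6.71143688e-02],
       [ 9.99999797e-01, -3.03371132e-05, -6.36082286e-04,
        -7.33647690e-04],
       [ 6.05583849e-04, -2.63622848e-01,  9.64625641e-01,
        -1.42193496e-01],
       [ 0.00000000e+00,  0.00000000e+00,  0.00000000e+00,
         1.00000000e+00]])}
```

View pics/scene0.png

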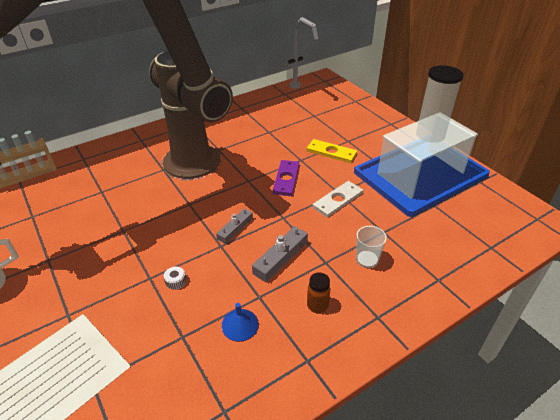

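View pics/side0.png

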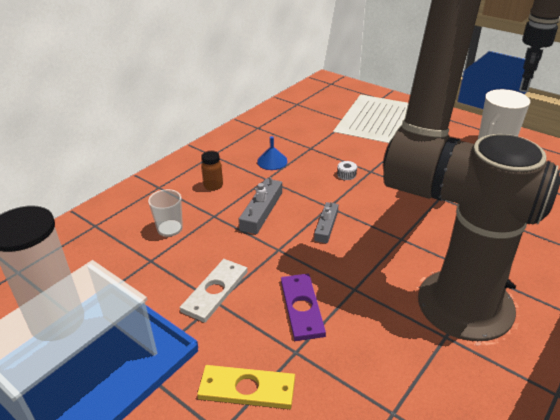

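View pics/wrist0.png

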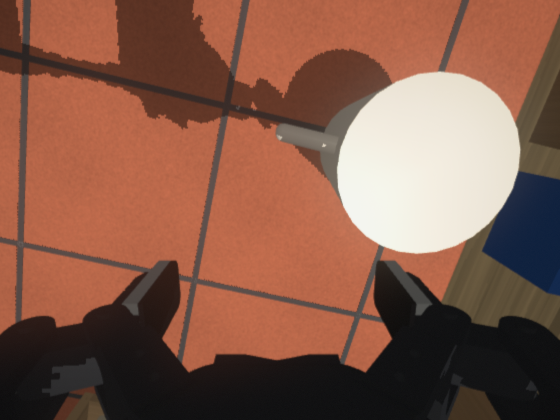

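```bash
cat > h.py <<'E'
import numpy as np, cv2
from scipy.spatial.transform import Rotation as R
from cell import robot
def cam(d,st=None):
    if "position" in d:
        return np.array(d["position"]), R.from_quat(d["rotation"]).as_matrix()
    T=d["tool_from_camera"]; Rt=R.from_quat(st["eef_rot"]).as_matrix()
    return Rt@T[:3,3]+st["eef_pos"], Rt@T[:3,:3]
def ray(d,uv,z,st=None):
    p,M=cam(d,st)
    v=M@np.array([(uv[0]-d["cx"])/d["fx"],(uv[1]-d["cy"])/d["fy"],1.])
    return p+v*(z-p[2])/v[2]
def proj(d,P,st=None):
    p,M=cam(d,st); q=(np.atleast_2d(P)-p)@M
    return np.c_[q[:,0]/q[:,2]*d["fx"]+d["cx"],q[:,1]/q[:,2]*d["fy"]+d["cy"]]
def yaw(st):
    # world angle of tool x axis
    v=R.from_quat(st["eef_rot"]).as_matrix()[:,0]; return np.arctan2(v[1],v[0])
def crop(img,x0,y0,w,h,s,name):
    cv2.imwrite(name,cv2.resize(img[y0:y0+h,x0:x0+w],None,fx=s,fy=s,interpolation=cv2.INTER_CUBIC))
E
python3 - <<'E'
from h import *
s=robot.grab_frame("scene"); d=robot.grab_frame("side")
for n,a,b,z in [("plate",(338,198),(215,288),.015),("basepost",(281,240),(263,185),.08),("collar",(174,271),(347,164),.031),("beaker",(371,232),(166,198),.095),("jar",(319,279),(210,157),.1),("funnel",(240,332),(272,163),0.0)]:
    print(n,ray(s,a,z),ray(d,b,z))
crop(s["frame"],150,140,250,200,3,"pics/s1.png")
crop(d["frame"],140,140,250,190,3,"pics/d1.png")
E
```

```text
plate [0.45818498 0.29785561 0.015     ] [0.44726332 0.30302888 0.015     ]
basepost [0.5647994  0.01334772 0.08      ] [0.55540996 0.00625077 0.08      ]
collar [ 0.46467329 -0.260137    0.031     ] [ 0.47804842 -0.27417552  0.031     ]
beaker [0.68459161 0.22341012 0.095     ] [0.69360493 0.20896056 0.095     ]
jar [0.73985638 0.00894712 0.1       ] [0.73470069 0.0134419  0.1       ]
funnel [ 0.7040816  -0.19651164  0.        ] [ 0.68363628 -0.18530797  0.        ]
```

View pics/s1.png

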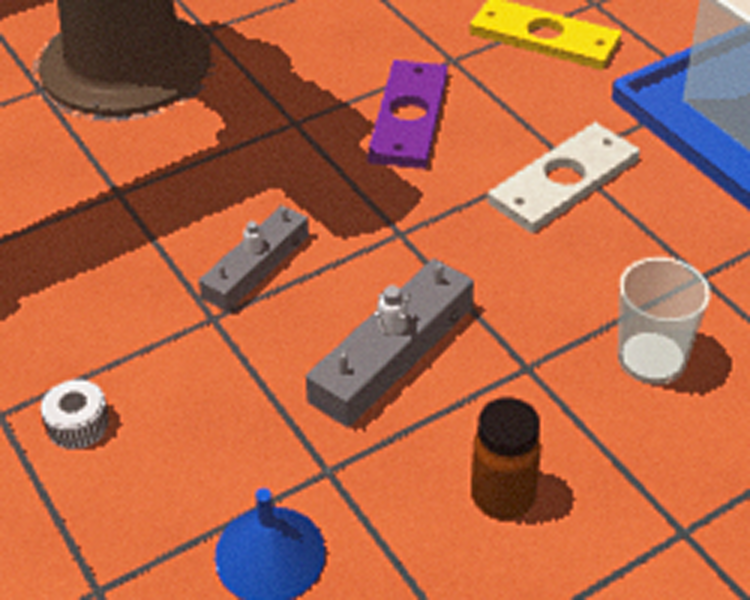

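View pics/d1.png

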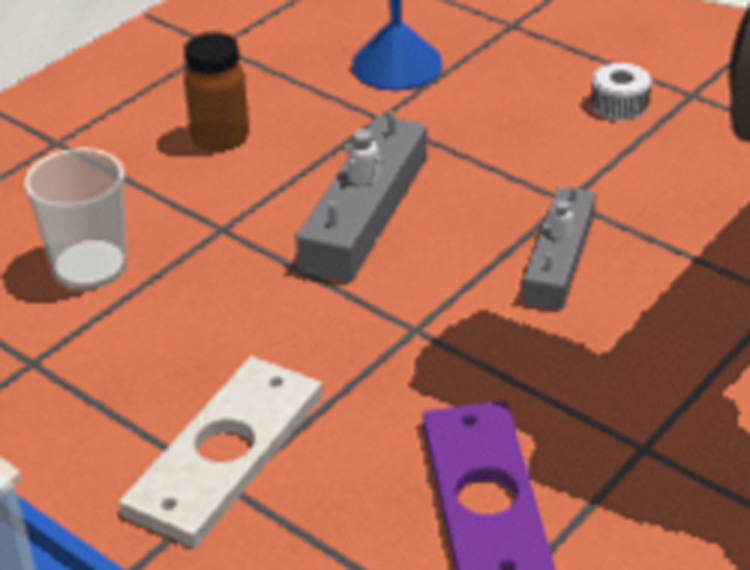

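Request:
send_rows(
  commands="2.7 -2.7 -0.9 0 1;2.7 -2.7 -0.9 0 1;2.7 -2.7 -0.9 0 1;2.7 -2.7 -0.9 0 1;2.7 -2.7 -0.9 0 1",
  newtons=60,
)

```text
clock: 0.67
eef_pos: [0.2413, -0.4452, 0.2716]
eef_rot: [0.994, 0.109, -0.001, -0.003]
contact_force: [0.5, -0.5, 0.5]
width: 0.0853
```

Request:
send_rows(
  commands="2.8 -2.8 -0.5 0 1;2.8 -2.8 -0.5 0 1;2.8 -2.8 -0.5 0 1;2.8 -2.8 -0.5 0 1;2.8 -2.8 -0.5 0 1",
)

```text
clock: 1.08
eef_pos: [0.3509, -0.2706, 0.2996]
eef_rot: [0.994, 0.107, -0.0, -0.001]
contact_force: [0.2, -0.1, -0.5]
width: 0.0852
```

Request:
send_rows(
  commands="2.8 -2.8 0 0 1;2.8 -2.8 0 0 1;2.8 -2.8 0 0 1;2.8 -2.8 0 0 1;0 0 0 0 1",
)

```text
clock: 1.5
eef_pos: [0.4426, -0.1247, 0.3032]
eef_rot: [0.994, 0.11, 0.005, -0.0]
contact_force: [0.7, 0.0, -0.2]
width: 0.0851
```

```bash
python3 - <<'E'
from h import *
st=robot.state(); d=robot.grab_frame("wrist"); cv2.imwrite("pics/w1.png",d["frame"]); print(st["clock"],st["eef_pos"],yaw(st),st["joints"])
for n,P in [("collar",(.471,-.267,.031)),("base",(.56,.01,.073))]: print(n,proj(d,P,st))
E
```

```text
1.5 [ 0.44257623 -0.12466796  0.30316152] 0.22031383397415616 [-0.37253403 -0.08977951  1.9269676   0.00481517  1.29653092  0.97666511]
collar [[390.21677537 179.91514528]]
base [[176.19648228  46.8836412 ]]
```

View pics/w1.png

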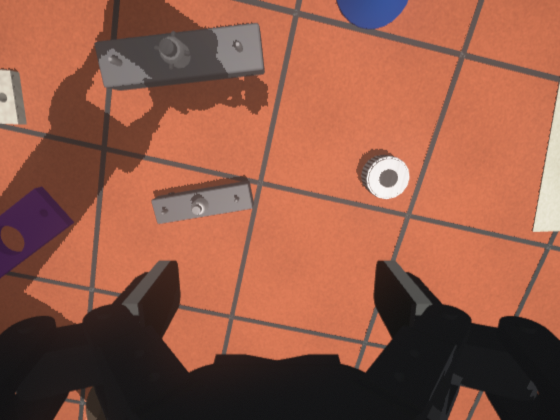

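```bash
python3 - <<'E'
from h import *
st=robot.state(); w=robot.grab_frame("wrist");s=robot.grab_frame("scene"); d=robot.grab_frame("side")
a=ray(s,(323,207),.015);b=ray(s,(352.7,187.3),.015);print(a,b,(a+b)/2,np.arctan2(*(b-a)[1::-1]))
a=ray(d,(140+276/3,140+382/3),.015);b=ray(d,(140+169/3,140+504/3),.015);print(a,b,(a+b)/2,np.arctan2(*(b-a)[1::-1]))
print([ray(w,p,z,st) for p,z in [((388,178),.031),((116,61),.061),((238,45),.061),((167,42),.085)]])
E
```

```text
[0.4660359  0.23265207 0.015     ] [0.44279281 0.37065795 0.015     ] [0.45441435 0.30165501 0.015     ] 1.7376514304923059
[0.46201146 0.23186871 0.015     ] [0.43781462 0.36932399 0.015     ] [0.44991304 0.30059635 0.015     ] 1.7450453894188886
[array([ 0.47075107, -0.26658706,  0.031     ]), array([0.53157892, 0.07247854, 0.061     ]), array([ 0.57613526, -0.05395881,  0.061     ]), array([0.55883709, 0.01264951, 0.085     ])]
```

Request:
send_rows(
  commands="0.7 -3.7 0.5 0 1;0.7 -3.7 0.5 0 1;0.7 -3.7 0.5 0 1;0.7 -3.7 0.5 0 1;0.7 -3.7 0.5 0 1",
)

```text
clock: 2.12
eef_pos: [0.4367, 0.0463, 0.2769]
eef_rot: [0.996, 0.091, 0.004, 0.006]
contact_force: [-0.2, 0.5, 0.1]
width: 0.0853
```

Request:
send_rows(
  commands="0.7 -3.7 0.5 0 1;0.7 -3.7 0.5 0 1;0.7 -3.7 0.5 0 1;0.7 -3.7 0.5 0 1;0 0 0 0 1",
)

```text
clock: 2.53
eef_pos: [0.4387, 0.198, 0.2537]
eef_rot: [0.997, 0.083, 0.005, 0.006]
contact_force: [0.0, 0.2, 0.4]
width: 0.085
```

```bash
python3 - <<'E'
from h import *
st=robot.state(); d=robot.grab_frame("wrist"); cv2.imwrite("pics/w2.png",d["frame"]); print(st["clock"],st["eef_pos"],yaw(st),st["joints"])
E
```

```text
2.5333 [0.43866641 0.19797327 0.25366994] 0.16656844595307302 [ 3.42219267e-01  6.69825355e-04  1.94190942e+00 -1.42915153e-02
  1.19240489e+00  1.75173580e+00]
```

View pics/w2.png

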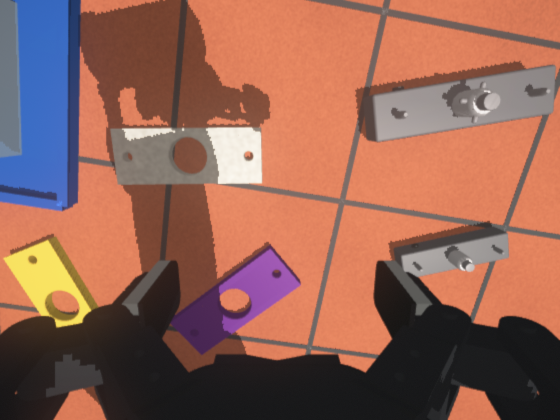

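Request:
send_rows(
  commands="0 0 0 -0.12 1;0 0 0 -0.12 1;0 0 0 -0.12 1;0 0 0 -0.12 1;0 0 0 -0.12 1",
)

```text
clock: 3.0
eef_pos: [0.4409, 0.1832, 0.2534]
eef_rot: [0.925, 0.38, 0.0, 0.011]
contact_force: [-0.2, -0.2, 0.4]
width: 0.0851
```

```bash
python3 - <<'E'
from h import *
st=robot.state(); 
print(st["clock"],st["eef_pos"],yaw(st),st["joints"],st["eef_rot"])
d={"cx":276.6047560407728,"cy":210.17752973478383,"fx":326.047,"fy":326.047,"tool_from_camera":robot.grab_frame("wrist")["tool_from_camera"]}
s2=dict(eef_pos=np.array([0.43866641,0.19797327,0.25366994]),eef_rot=[0.997,0.083,0.005,0.006])
a,b,c=[ray(d,p,.015,s2) for p in [(128,157),(249,156),(189,155)]]
print(a,b,(a+b)/2,c,np.arctan2(*(a-b)[1::-1]))
E
```

```text
3.0 [0.4409078  0.18321139 0.25340276] 0.7797757982465308 [ 0.31720783 -0.00333076  1.9465521  -0.02354957  1.19666038  1.11673317] [9.24879893e-01 3.80100316e-01 1.03774799e-04 1.09965041e-02]
[0.44005517 0.36948025 0.015     ] [0.46404028 0.23209668 0.015     ] [0.45204773 0.30078846 0.015     ] [0.45383063 0.30052218 0.015     ] 1.7436392558025746
```

Request:
send_rows(
  commands="1.4 -0.3 1 -0.12 1;1.4 -0.3 1 -0.12 1;1.4 -0.3 1 -0.12 1;1.4 -0.3 1 -0.12 1;1.4 -0.3 1 -0.12 1",
)

```text
clock: 3.47
eef_pos: [0.472, 0.2356, 0.2048]
eef_rot: [0.773, 0.634, -0.001, 0.014]
contact_force: [0.2, 0.2, 0.5]
width: 0.0853
```

Request:
send_rows(
  commands="1.4 -0.3 1 -0.12 1;1.4 -0.3 1 -0.12 1;1.4 -0.3 1 -0.12 1;0 0 0 0 1;0 0 0 0 1",
)

```text
clock: 3.88
eef_pos: [0.4708, 0.2681, 0.1707]
eef_rot: [0.65, 0.76, -0.007, 0.014]
contact_force: [0.2, -0.1, 0.5]
width: 0.0855
```

```bash
cat >> h.py <<'E'
def rel(tx,ty,tyaw=None):
    st=robot.state(); M=R.from_quat(st["eef_rot"]).as_matrix()
    v=M.T@np.array([tx-st["eef_pos"][0],ty-st["eef_pos"][1],0])
    print("t",round(st["clock"],2),"pos",st["eef_pos"].round(4),"yaw",round(yaw(st),3),"tilt(toolz)",M[:,2].round(4),"j6",st["joints"][5].round(3),"F",st["contact_force"].round(1),"w",round(st["width"],4))
    print("shift cm",(v*100).round(2),"turn",None if tyaw is None else round(yaw(st)-tyaw,3))
    return st
E
python3 - <<'E'
from h import *
st=rel(.4530,.3006,1.743); d=robot.grab_frame("wrist"); cv2.imwrite("pics/w3.png",d["frame"])
E
```

```text
t 3.88 pos [0.4708 0.2681 0.1707] yaw 1.726 tilt(toolz) [ 0.0134 -0.0286 -0.9995] j6 0.319 F [ 0.2 -0.1  0.5] w 0.0855
shift cm [ 3.49 -1.26 -0.12] turn -0.017
```

View pics/w3.png

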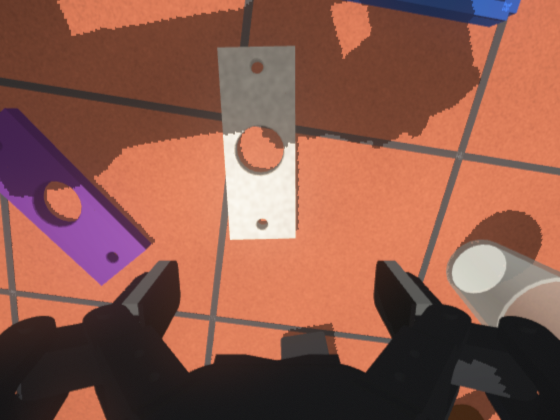

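```bash
python3 - <<'E'
from h import *
st=robot.state(); d=robot.grab_frame("wrist")
a,b=[ray(d,p,.015,st) for p in [(257,67),(262,224)]]
print(a,b,(a+b)/2,np.arctan2(*(a-b)[1::-1]),np.linalg.norm(a-b), st["dq"].round(3),st["joints"].round(4))
E
```

```text
[0.43973407 0.37075762 0.015     ] [0.46353277 0.23372511 0.015     ] [0.45163342 0.30224136 0.015     ] 1.7427530894052008 0.13908374712111393 [ 0.004 -0.012 -0.001  0.005  0.003 -0.007] [ 0.4554  0.2187  1.8804 -0.0365  1.0437  0.3186]
```

Request:
send_rows(
  commands="1.4 -0.5 1.5 0 1;1.4 -0.5 1.5 0 1;0.7 -0.2 1.5 0 1;0 0 1 0 1;0 0 0 0 1",
)

```text
clock: 4.4
eef_pos: [0.4609, 0.2958, 0.1195]
eef_rot: [0.658, 0.753, -0.001, 0.018]
contact_force: [0.2, 0.2, -0.6]
width: 0.0852
```

```bash
python3 - <<'E'
from h import *
st=rel(.4530,.3006,1.743); d=robot.grab_frame("wrist"); cv2.imwrite("pics/w4.png",d["frame"]); print(st["joints"].round(4))
E
```

```text
t 4.4 pos [0.4609 0.2958 0.1195] yaw 1.706 tilt(toolz) [ 0.0248 -0.0249 -0.9994] j6 0.4 F [ 0.2  0.2 -0.6] w 0.0852
shift cm [ 0.59 -0.72 -0.03] turn -0.037
[ 0.5106  0.2932  1.9059 -0.0421  0.9334  0.4   ]
```

View pics/w4.png

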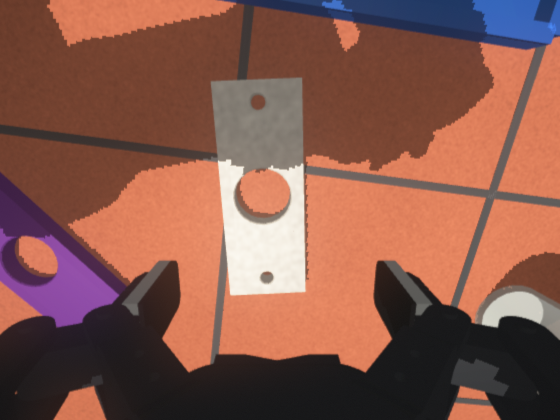

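```bash
python3 - <<'E'
from h import *
st=robot.state(); d=robot.grab_frame("wrist")
a,b=[ray(d,p,.015,st) for p in [(258,102),(267,277)]]
print(a,b,(a+b)/2,np.arctan2(*(a-b)[1::-1]),np.linalg.norm(a-b), st["dq"].round(3))
m=(a+b)/2; rel(m[0],m[1],1.743)
E
```

```text
[0.44049565 0.3717397  0.015     ] [0.46452864 0.23427242 0.015     ] [0.45251214 0.30300606 0.015     ] 1.743874088921717 0.13955227767887426 [-0.    -0.016 -0.022  0.003  0.005 -0.008]
t 4.5 pos [0.4621 0.2964 0.1212] yaw 1.706 tilt(toolz) [ 0.0272 -0.0234 -0.9994] j6 0.399 F [-0.5 -0.6  0.8] w 0.0856
shift cm [ 0.78 -0.86 -0.04] turn -0.037
```

Request:
send_rows(
  commands="0.5 -0.5 1.5 -0.02 1;0.3 -0.4 1.5 -0.02 1;0.1 -0.1 1.5 0 1;0.1 -0.1 1.5 0 1;0 0 1 0 1",
)

```text
clock: 4.92
eef_pos: [0.4617, 0.3046, 0.0589]
eef_rot: [0.644, 0.764, 0.009, 0.022]
contact_force: [0.4, -0.2, 1.0]
width: 0.0852
```

```bash
python3 - <<'E'
from h import *
st=rel(.4525,.3025,1.743); d=robot.grab_frame("wrist"); cv2.imwrite("pics/w5.png",d["frame"]); print(st["joints"].round(4))
E
```

```text
t 4.92 pos [0.4617 0.3046 0.0589] yaw 1.741 tilt(toolz) [ 0.0453 -0.0144 -0.9989] j6 0.389 F [ 0.4 -0.2  1. ] w 0.0852
shift cm [-0.05 -0.95 -0.04] turn -0.002
[ 0.5246  0.3856  1.9337 -0.0494  0.7909  0.3886]
```

View pics/w5.png

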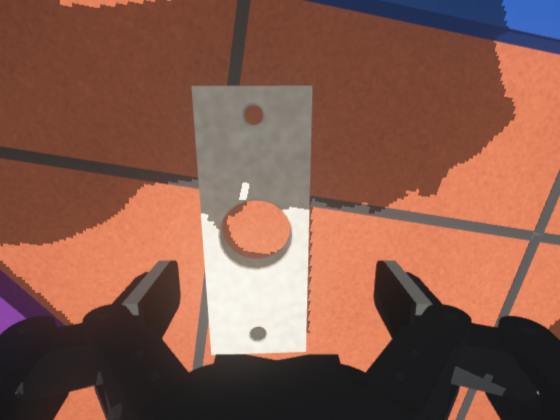

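Request:
send_rows(
  commands="0 -0.4 0.4 0 1;0 -0.4 0.4 0 1;0 -0.3 0.4 0 1;0 0 0.4 0 1;0 0 0 0 1",
)

```text
clock: 5.38
eef_pos: [0.4527, 0.3016, 0.0425]
eef_rot: [0.645, 0.764, 0.01, 0.023]
contact_force: [0.4, 0.2, -0.5]
width: 0.0853
```

```bash
python3 - <<'E'
from h import *
st=rel(.4525,.3025,1.743); print(st["joints"].round(4),sum(st["joints"][[1,2,4]]))
E
```

```text
t 5.38 pos [0.4527 0.3016 0.0425] yaw 1.738 tilt(toolz) [ 0.0473 -0.0138 -0.9988] j6 0.399 F [ 0.4  0.2 -0.5] w 0.0853
shift cm [ 0.09 -0.   -0.  ] turn -0.005
[ 0.5286  0.3984  1.9605 -0.0526  0.7494  0.3988] 3.1083405411959983
```

Request:
send_rows(
  commands="0 0 0 0 1;0 0 0 0 1;0 0 0 0 1;0 0 0 0 1;0 0 0 0 1",
)

```text
clock: 5.8
eef_pos: [0.4538, 0.3024, 0.0438]
eef_rot: [0.645, 0.764, 0.011, 0.023]
contact_force: [0.6, -0.1, -0.1]
width: 0.0856
```

```bash
python3 - <<'E'
from h import *
st=rel(.4525,.3025,1.743); print(st["joints"].round(4),sum(st["joints"][[1,2,4]]))
E
```

```text
t 5.8 pos [0.4538 0.3024 0.0438] yaw 1.738 tilt(toolz) [ 0.0498 -0.0124 -0.9987] j6 0.399 F [ 0.6 -0.1 -0.1] w 0.0856
shift cm [ 0.03 -0.12 -0.01] turn -0.005
[ 0.5289  0.397   1.9591 -0.0526  0.7495  0.3988] 3.1055655878314834
```

Request:
send_rows(
  commands="0 0 -4 0 1;0 0 -4 0 1;0 0 -4 0 1;0 0 -1 0 1;0 0 0 0 1",
)

```text
clock: 6.22
eef_pos: [0.4445, 0.3025, 0.173]
eef_rot: [0.645, 0.764, 0.005, 0.021]
contact_force: [0.8, 0.6, -0.1]
width: 0.0853
```

```bash
python3 - <<'E'
from h import *
st=rel(.4525,.3025,1.743); print(st["joints"].round(4),sum(st["joints"][[1,2,4]]))
E
```

```text
t 6.22 pos [0.4445 0.3025 0.173 ] yaw 1.738 tilt(toolz) [ 0.038  -0.0192 -0.9991] j6 0.392 F [ 0.8  0.6 -0.1] w 0.0853
shift cm [-0.13  0.79  0.03] turn -0.005
[ 0.5379  0.1948  1.9046 -0.0422  1.0197  0.3916] 3.1191753877522035
```

Request:
send_rows(
  commands="0 0 0 0.12 1;0 0 0 0.12 1;0 0 0 0.12 1;0 0 0 0.12 1;0 0 0 0 1",
)

```text
clock: 6.63
eef_pos: [0.4441, 0.3022, 0.1707]
eef_rot: [0.814, 0.58, 0.01, 0.019]
contact_force: [-0.8, 0.4, -0.2]
width: 0.0857
```

```bash
python3 - <<'E'
from h import *
st=rel(.4525,.3025,1.743); print(st["joints"].round(4),sum(st["joints"][[1,2,4]]))
E
```

```text
t 6.63 pos [0.4441 0.3022 0.1707] yaw 1.238 tilt(toolz) [ 0.0386 -0.0189 -0.9991] j6 0.892 F [-0.8  0.4 -0.2] w 0.0857
shift cm [0.31 0.78 0.03] turn -0.505
[ 0.5377  0.1965  1.908  -0.0424  1.014   0.892 ] 3.1184907263121637
```

Request:
send_rows(
  commands="1.3 3.7 0 0 1;1.3 3.7 0 0 1;1.3 3.7 0 0 1;0 0 0 -0.12 1;0 0 0 -0.12 1",
)

```text
clock: 7.05
eef_pos: [0.5581, 0.2996, 0.1623]
eef_rot: [0.73, 0.683, -0.002, 0.017]
contact_force: [-0.7, 0.1, -0.6]
width: 0.0855
```

```bash
python3 - <<'E'
from h import *
st=rel(.4525,.3025,1.743); print(st["joints"].round(4),sum(st["joints"][[1,2,4]]))
E
```

```text
t 7.05 pos [0.5581 0.2996 0.1623] yaw 1.505 tilt(toolz) [ 0.0213 -0.0274 -0.9994] j6 0.525 F [-0.7  0.1 -0.6] w 0.0855
shift cm [ -0.41 -10.56  -0.23] turn -0.238
[ 0.4409  0.3902  1.672  -0.0386  1.0722  0.5248] 3.1343266356759587
```

Request:
send_rows(
  commands="-0.3 -1 0 -0.12 1;-0.3 -1 0 -0.12 1;0 -1 0 0 1;0 -1 0 0 1;0 -1 0 0 1",
)

```text
clock: 7.47
eef_pos: [0.5076, 0.2856, 0.1537]
eef_rot: [0.638, 0.77, -0.007, 0.016]
contact_force: [0.8, -0.8, -0.2]
width: 0.0853
```

```bash
python3 - <<'E'
from h import *
st=rel(.4525,.3025,1.743); print(st["joints"].round(4),sum(st["joints"][[1,2,4]]))
E
```

```text
t 7.47 pos [0.5076 0.2856 0.1537] yaw 1.758 tilt(toolz) [ 0.0148 -0.0309 -0.9994] j6 0.289 F [ 0.8 -0.8 -0.2] w 0.0853
shift cm [ 2.69 -5.1  -0.13] turn 0.015
[ 0.4564  0.3138  1.7966 -0.04    1.0319  0.2891] 3.1422947638894767
```

Request:
send_rows(
  commands="0.7 -1.2 0.5 0 1;0.7 -1.2 0.5 0 1;0.7 -1.2 0.5 0 1;0.7 -1.2 0.5 0 1;0.3 -0.5 0.5 0 1",
)

```text
clock: 7.88
eef_pos: [0.4431, 0.3041, 0.1247]
eef_rot: [0.641, 0.768, -0.008, 0.015]
contact_force: [0.3, -0.9, -0.2]
width: 0.0853
```

```bash
python3 - <<'E'
from h import *
st=rel(.4525,.3025,1.743); print(st["joints"].round(4),sum(st["joints"][[1,2,4]]))
E
```

```text
t 7.88 pos [0.4431 0.3041 0.1247] yaw 1.751 tilt(toolz) [ 0.0124 -0.0322 -0.9994] j6 0.385 F [ 0.3 -0.9 -0.2] w 0.0853
shift cm [-0.33  0.9   0.02] turn 0.008
[ 0.5406  0.2763  1.9156 -0.0416  0.956   0.3847] 3.1479013247427536
```

Request:
send_rows(
  commands="0.1 -0.1 0.9 0 1;0.1 -0.1 0.9 0 1;0.1 0 0.9 0 1;0.1 0 0.9 0 1;0.1 0 0.9 0 1",
)

```text
clock: 8.3
eef_pos: [0.4401, 0.3077, 0.0759]
eef_rot: [0.641, 0.768, -0.007, 0.016]
contact_force: [-0.0, -0.3, 0.5]
width: 0.0856
```

```bash
python3 - <<'E'
from h import *
st=rel(.4525,.3025,1.743); print(st["joints"].round(4),sum(st["joints"][[1,2,4]]))
E
```

```text
t 8.3 pos [0.4401 0.3077 0.0759] yaw 1.75 tilt(toolz) [ 0.0146 -0.0315 -0.9994] j6 0.4 F [-0.  -0.3  0.5] w 0.0856
shift cm [-0.73  1.12  0.03] turn 0.007
[ 0.5494  0.3496  1.9397 -0.0457  0.8567  0.3996] 3.146064514678208
```

Request:
send_rows(
  commands="-0.2 0.4 0.8 0 1;-0.2 0.4 0.8 0 1;-0.1 0.2 0.8 0 1;0 0 0.8 0 1;0 0 0 0 1",
)

```text
clock: 8.72
eef_pos: [0.4528, 0.3016, 0.0374]
eef_rot: [0.641, 0.767, -0.009, 0.015]
contact_force: [-0.7, -0.3, -0.6]
width: 0.0852
```

```bash
python3 - <<'E'
from h import *
st=rel(.4525,.3025,1.743); d=robot.grab_frame("wrist"); cv2.imwrite("pics/w6.png",d["frame"])
E
```

```text
t 8.72 pos [0.4528 0.3016 0.0374] yaw 1.749 tilt(toolz) [ 0.0114 -0.0338 -0.9994] j6 0.385 F [-0.7 -0.3 -0.6] w 0.0852
shift cm [ 0.09 -0.02 -0.  ] turn 0.006
```

View pics/w6.png

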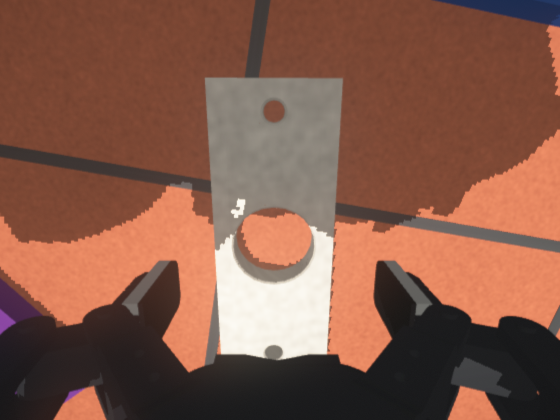

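Request:
send_rows(
  commands="0.1 0 0.8 0 0.92;0.1 0 0.8 0 0.92;0 0 0.8 0 0.92;0 0 0.6 0 0.92;0 0 0.2 0 0.92",
)

```text
clock: 9.18
eef_pos: [0.4547, 0.3039, 0.0045]
eef_rot: [0.641, 0.767, -0.007, 0.016]
contact_force: [-0.2, 0.8, 0.1]
width: 0.0785
```

```bash
python3 - <<'E'
from h import *
st=rel(.4525,.3025,1.743); d=robot.grab_frame("wrist"); cv2.imwrite("pics/w7.png",d["frame"])
E
```

```text
t 9.18 pos [0.4547 0.3039 0.0045] yaw 1.749 tilt(toolz) [ 0.0155 -0.0313 -0.9994] j6 0.391 F [-0.2  0.8  0.1] w 0.0785
shift cm [-0.1  -0.25  0.  ] turn 0.006
```

View pics/w7.png

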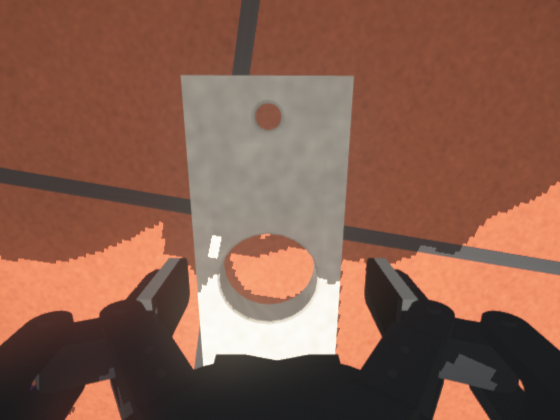

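Request:
send_rows(
  commands="0 -0.2 0.2 0 0.92;0 -0.1 0.2 0 0.92;0 0 0.1 0 0.85;0 0 0 0 0.7;0 0 0 0 0.6",
  newtons=60,
)

```text
clock: 9.65
eef_pos: [0.4516, 0.3035, -0.0003]
eef_rot: [0.641, 0.767, -0.007, 0.016]
contact_force: [-0.2, 0.5, -2.6]
width: 0.0619
```

Request:
send_rows(
  commands="0 0 0 0 0.5;0 0 0 0 0.4;0 0 0 0 0.4;0 0 0 0 0.4;0 0 0 0 0.4",
)

```text
clock: 10.07
eef_pos: [0.4511, 0.3032, -0.0006]
eef_rot: [0.641, 0.767, -0.007, 0.016]
contact_force: [0.7, -0.1, -1.2]
width: 0.062
```

```bash
python3 - <<'E'
from h import *
st=rel(.4525,.3025,1.743); d=robot.grab_frame("wrist"); cv2.imwrite("pics/w8.png",d["frame"])
E
```

```text
t 10.07 pos [ 0.4511  0.3032 -0.0006] yaw 1.749 tilt(toolz) [ 0.0151 -0.0314 -0.9994] j6 0.394 F [ 0.7 -0.1 -1.2] w 0.062
shift cm [-0.1   0.13  0.  ] turn 0.006
```

View pics/w8.png

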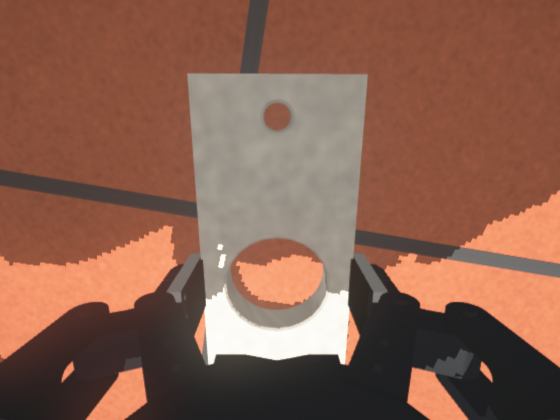

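Request:
send_rows(
  commands="0 0 -0.8 0 0.4;0 0 -1.3 0 0.4;0 0 -1.5 0 0.4;0 0 -1.5 0 0.4;0 0 -1.5 0 0.4",
  newtons=80,
)

```text
clock: 10.53
eef_pos: [0.4457, 0.3027, 0.0644]
eef_rot: [0.641, 0.767, -0.013, 0.014]
contact_force: [0.0, 0.1, -2.1]
width: 0.0613
```

Request:
send_rows(
  commands="0 0 -1.5 0 0.4;0 0 -1.5 0 0.4;0 0 -1 0 0.4;0 0 -1 0 0.4;0 0 0 0 0.4",
)

```text
clock: 10.95
eef_pos: [0.4462, 0.3053, 0.1213]
eef_rot: [0.641, 0.767, -0.011, 0.015]
contact_force: [0.3, 0.4, -1.8]
width: 0.0617
```

```bash
python3 - <<'E'
from h import *
st=rel(.557,.0115,1.909); d=robot.grab_frame("wrist"); cv2.imwrite("pics/w9.png",d["frame"])
E
```

```text
t 10.95 pos [0.4462 0.3053 0.1213] yaw 1.749 tilt(toolz) [ 0.0089 -0.0349 -0.9994] j6 0.386 F [ 0.3  0.4 -1.8] w 0.0617
shift cm [-30.85   5.7    1.12] turn -0.16
```

View pics/w9.png

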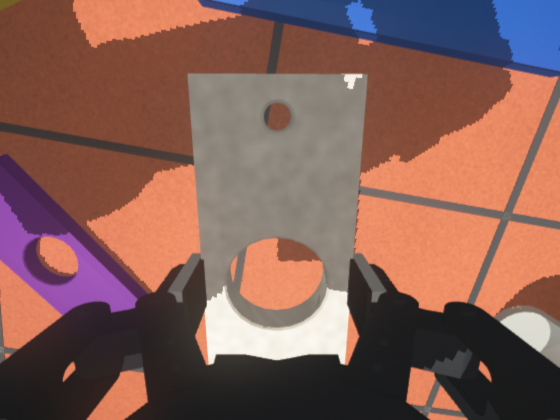

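```bash
python3 - <<'E'
from h import *
a=cv2.imread("pics/w1.png"); crop(a,90,10,190,90,4,"pics/c1.png")
a=cv2.imread("pics/w2.png"); crop(a,360,50,200,110,4,"pics/c2.png")
a=cv2.imread("pics/scene0.png"); crop(a,240,215,80,70,8,"pics/c3.png")
a=cv2.imread("pics/side0.png"); crop(a,230,165,65,75,8,"pics/c4.png")
E
```

```text
(no output)
```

View pics/c1.png

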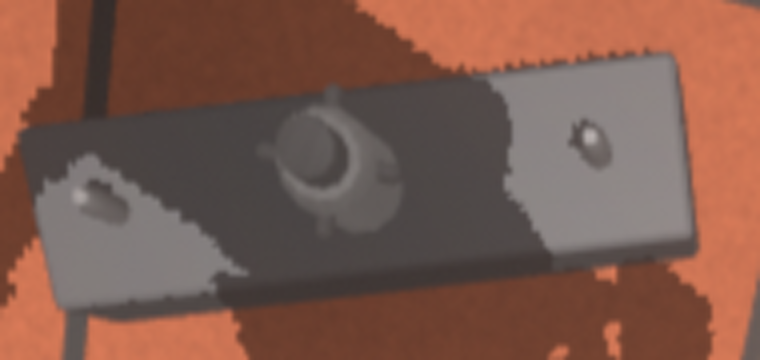

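View pics/c2.png

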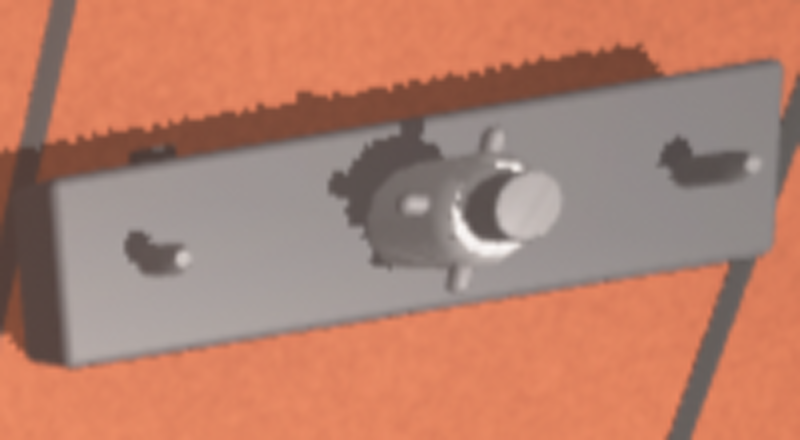

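View pics/c3.png

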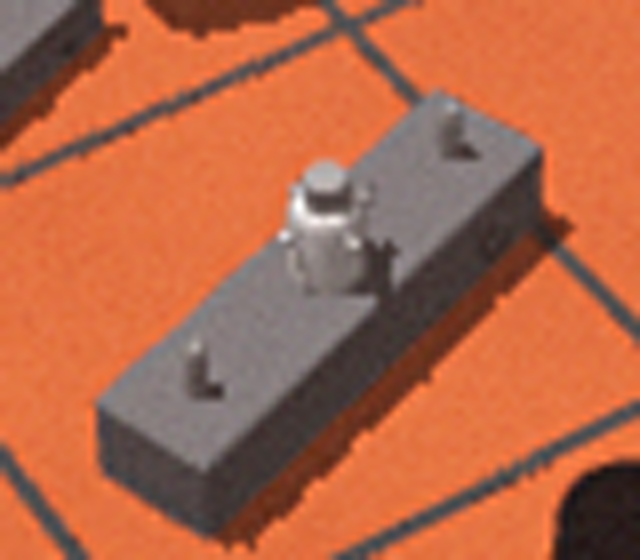

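View pics/c4.png

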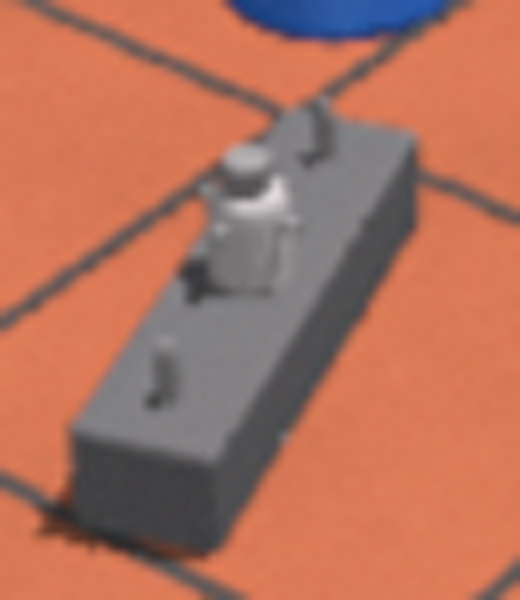

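```bash
cat > fit.py <<'E'
from h import *
from scipy.optimize import least_squares
w=robot.grab_frame("wrist");s=robot.grab_frame("scene");d=robot.grab_frame("side")
s1=dict(eef_pos=np.array([0.44257623,-0.12466796,0.30316152]),eef_rot=[0.994,0.110,0.005,0.0])
s2=dict(eef_pos=np.array([0.43866641,0.19797327,0.25366994]),eef_rot=[0.9965,0.0832,0.005,0.006])
def px(L,x0,y0,k): return [((u+.5)/k-.5+x0,(v+.5)/k-.5+y0) for u,v in L]
# order: plunger, pin+, pin-, corners (+a,+b,-a,-b)
obs=[("w1",w,s1,px([(303,143),(82,198),(590,137),(22,130),(64,308),(675,55),(694,242)],90,10,4)),
("w2",w,s2,px([(528,205),(182,258),(753,164),(57,185),(70,365),(778,62),(771,252)],360,50,4)),
("sc",s,None,px([(325,178),(452,107),(193,345),(540,150),(435,92),(207,470),(98,403)],240,215,8)),
("sd",d,None,px([(247,157),(165,342),(318,102),(75,430),(215,460),(285,108),(415,135)],230,165,8))]
def pts(p):
    x,y,t=p; u=np.array([np.cos(t),np.sin(t)]); n=np.array([np.sin(t),-np.cos(t)]) # n: toward +x world
    c=np.array([x,y]); f=lambda a,b,z:np.r_[c+a*u+b*n,z]
    return np.array([f(0,0,.085),f(.07,0,.061),f(-.07,0,.061),f(.095,.025,.04),f(.095,-.025,.04),f(-.095,.025,.04),f(-.095,-.025,.04)])
def order(name,P): 
    return P
sets={}
def res(p,names):
    r=[]
    for n,c,st,o in obs:
        if n in names: r.append((proj(c,pts(p),st)-np.array(o)).ravel()/ (1))
    return np.concatenate(r)
for names in (["w1"],["w2"],["sc"],["sd"],["w1","w2"],["w1","w2","sc","sd"]):
    q=least_squares(res,[.557,.01,1.91],args=(names,),loss="soft_l1")
    print(names,q.x.round(4),np.sqrt(np.mean(res(q.x,names)**2)).round(2))
    if len(names)==1: print(res(q.x,names).reshape(-1,2).round(1).tolist())
E
python3 fit.py
```

```text
['w1'] [0.5573 0.0147 1.8945] 1.35
[[0.8, 1.2], [-0.3, -0.2], [0.4, 0.6], [-3.0, -0.9], [-2.9, 1.2], [0.5, -1.4], [0.8, -0.2]]
['w2'] [0.5574 0.0154 1.8961] 1.4
[[0.2, 0.1], [0.0, 0.2], [-0.3, 0.2], [-2.2, -1.8], [-1.5, 1.7], [2.7, -2.0], [1.6, 0.9]]
['sc'] [0.5577 0.0158 1.8994] 0.53
[[0.1, -0.1], [-0.3, 0.6], [0.2, 0.5], [0.9, -0.7], [-0.0, -1.0], [-0.0, 0.4], [-0.9, -0.2]]
['sd'] [0.558  0.0138 1.9082] 0.5
[[-0.2, 0.2], [0.4, 0.4], [0.5, 0.2], [-1.1, -0.0], [0.2, 0.2], [-0.6, -0.6], [0.4, -0.8]]
['w1', 'w2'] [0.5573 0.015  1.8949] 1.43
['w1', 'w2', 'sc', 'sd'] [0.5573 0.015  1.8966] 1.1
```

```bash
cat >> fit.py <<'E'
print("lugs")
for c,st,o in [(w,s1,px([(333,93),(264,152),(326,228),(388,170)],90,10,4)),(w,s2,px([(493,130),(458,287),(413,204)],360,50,4))]:
    for p in o:
        r=ray(c,p,.0645,st)-np.array([.5575,.015,.0645]); print(np.hypot(r[0],r[1]).round(4),(np.degrees(np.arctan2(r[1],r[0]))%90).round(1))
T=w["tool_from_camera"]
def tr(uv,z):
    v=T[:3,:3]@np.array([(uv[0]-w["cx"])/w["fx"],(uv[1]-w["cy"])/w["fy"],1]); return T[:3,3]+v*(z-T[2,3])/v[2]
for p in [(277,116),(190,74),(366,74),(278,237),(230,272),(327,272)]: print(p,tr(p,-.0156).round(4))
E
python3 fit.py | sed -n '/lugs/,$p'
```

```text
lugs
0.0174 5.3
0.0176 2.8
0.016 4.1
0.0155 7.5
0.0186 5.8
0.018 4.5
0.0158 3.7
(277, 116) [ 0.0695  0.0004 -0.0156]
(190, 74) [ 0.084  -0.031  -0.0156]
(366, 74) [ 0.084   0.0326 -0.0156]
(278, 237) [ 0.0216  0.0009 -0.0156]
(230, 272) [ 0.0058 -0.0195 -0.0156]
(327, 272) [ 0.0058  0.0217 -0.0156]
```

Request:
send_rows(
  commands="-1.5 0.3 0 -0.03 0.4;-2.4 0.4 0 -0.03 0.4;-2.4 0.3 0 -0.03 0.4;-2.4 0.2 0 -0.03 0.4;-2.4 0.1 0 0 0.4",
)

```text
clock: 11.72
eef_pos: [0.4815, 0.1995, 0.1179]
eef_rot: [0.588, 0.808, -0.016, 0.01]
contact_force: [0.0, -0.1, -2.4]
width: 0.062
```

Request:
send_rows(
  commands="-2.4 0.1 0 0 0.4;-2.4 0.1 0 0 0.4;-2.4 0.1 0 0 0.4;-2.4 0.1 0 0 0.4;-2 0 0 0 0.4",
)

```text
clock: 12.13
eef_pos: [0.5204, 0.084, 0.1186]
eef_rot: [0.588, 0.808, -0.019, 0.008]
contact_force: [0.0, -0.2, -2.1]
width: 0.0617
```

```bash
python3 - <<'E'
from h import *
st=rel(.5575,.015,1.896)
E
```

```text
t 12.13 pos [0.5204 0.084  0.1186] yaw 1.884 tilt(toolz) [-0.0089 -0.0401 -0.9992] j6 -0.184 F [ 0.  -0.2 -2.1] w 0.0617
shift cm [-7.7   1.41  0.24] turn -0.012
```

Request:
send_rows(
  commands="-2 0.3 0 0 0.4;-2 0.3 0 0 0.4;-1.5 0.3 0 -0.01 0.4;-1 0.2 0 0 0.4;0 0 0 0 0.4",
)

```text
clock: 12.55
eef_pos: [0.5513, 0.018, 0.1175]
eef_rot: [0.586, 0.81, -0.021, 0.006]
contact_force: [0.3, -0.2, -2.1]
width: 0.0615
```

```bash
python3 - <<'E'
from h import *
st=rel(.5575,.015,1.896); d=robot.grab_frame("wrist"); cv2.imwrite("pics/w10.png",d["frame"])
E
```

```text
t 12.55 pos [0.5513 0.018  0.1175] yaw 1.889 tilt(toolz) [-0.0141 -0.0414 -0.999 ] j6 -0.311 F [ 0.3 -0.2 -2.1] w 0.0615
shift cm [-0.48  0.5   0.  ] turn -0.007
```

View pics/w10.png

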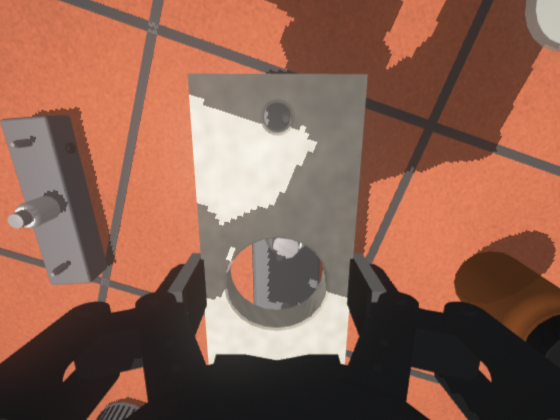

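Request:
send_rows(
  commands="-0.3 0.4 0 -0.01 0.4;-0.1 0.1 0.5 0 0.4;-0.1 0 1.5 0 0.4;0.1 0 1.5 0 0.4;0 0 0 0 0.4",
)

```text
clock: 13.02
eef_pos: [0.5555, 0.019, 0.0804]
eef_rot: [0.58, 0.814, -0.02, 0.005]
contact_force: [-1.9, -0.1, -2.5]
width: 0.0617
```

```bash
python3 - <<'E'
from h import *
st=rel(.5575,.015,1.896); d=robot.grab_frame("wrist"); cv2.imwrite("pics/w11.png",d["frame"])
a=robot.grab_frame("side"); crop(a["frame"],200,120,120,120,5,"pics/d11.png")
E
```

```text
t 13.02 pos [0.5555 0.019  0.0804] yaw 1.904 tilt(toolz) [-0.0158 -0.039  -0.9991] j6 -0.322 F [-1.9 -0.1 -2.5] w 0.0617
shift cm [-0.44  0.06  0.01] turn 0.008
```

View pics/w11.png

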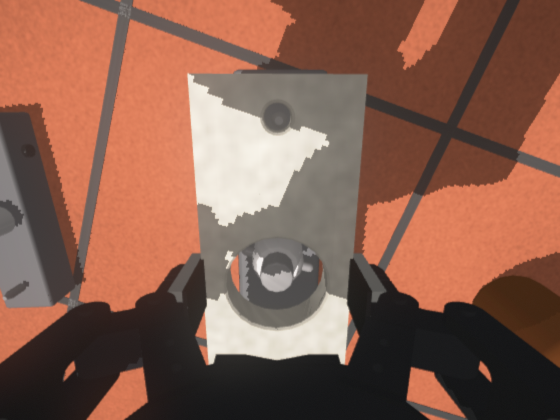

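View pics/d11.png

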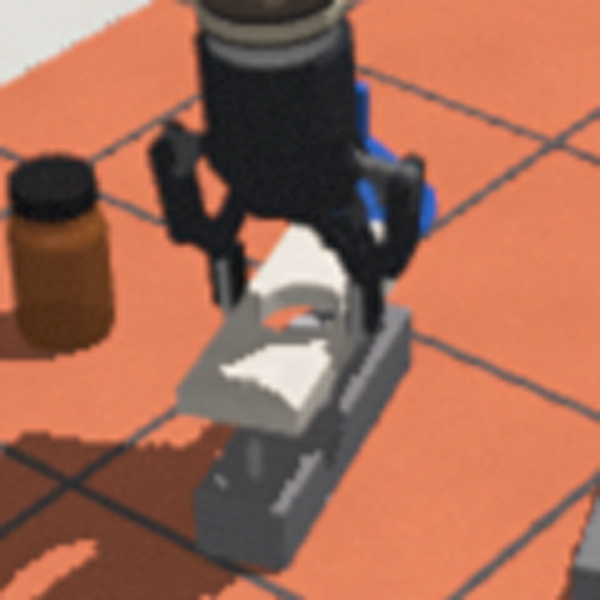

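Request:
send_rows(
  commands="-0.2 0.05 0 -0.008 0.4;-0.2 0 0.4 0 0.4;0 0 0.6 0 0.4;0 0 0.4 0 0.4;0 0 0 0 0.4",
)

```text
clock: 13.53
eef_pos: [0.5619, 0.0154, 0.071]
eef_rot: [0.576, 0.817, -0.018, 0.009]
contact_force: [-0.5, 0.6, -1.8]
width: 0.0617
```

```bash
python3 - <<'E'
from h import *
st=rel(.5575,.015,1.896); d=robot.grab_frame("wrist"); cv2.imwrite("pics/w12.png",d["frame"])
print(proj(d,[[.5575+.07*np.cos(1.896),.015+.07*np.sin(1.896),.061],[.5575,.015,.085]],st))
crop(d["frame"],180,60,200,270,3,"pics/w12c.png")
E
```

```text
t 13.53 pos [0.5619 0.0154 0.071 ] yaw 1.914 tilt(toolz) [-0.0056 -0.0395 -0.9992] j6 -0.337 F [-0.5  0.6 -1.8] w 0.0617
shift cm [ 0.11 -0.43  0.  ] turn 0.018
[[269.07434345 111.92161327]
 [265.17544604 281.00871371]]
```

View pics/w12c.png

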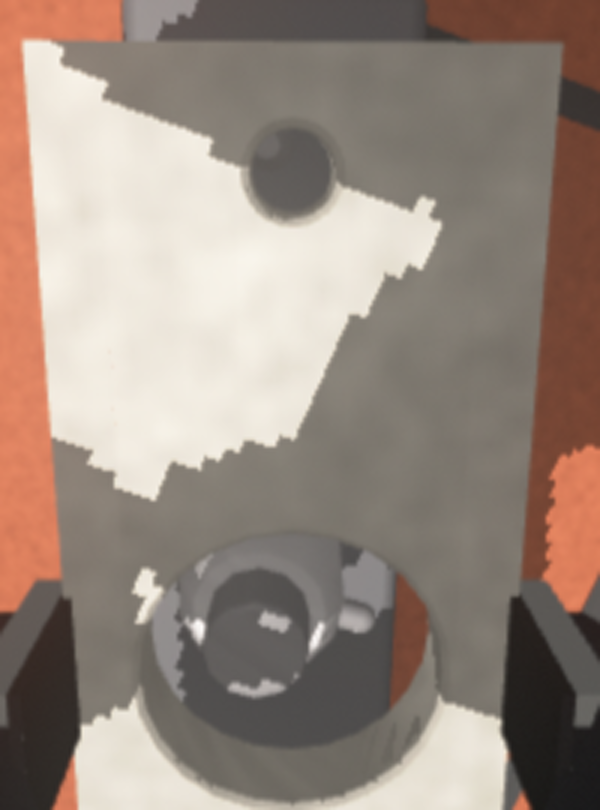

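Request:
send_rows(
  commands="0.1 -0.3 0 0.018 0.4;0 -0.1 0 0 0.4;0 0 0 0 0.4;0 0 0 0 0.4;0 0 0 0 0.4",
)

```text
clock: 14.0
eef_pos: [0.5576, 0.0147, 0.0717]
eef_rot: [0.584, 0.811, -0.017, 0.009]
contact_force: [0.2, 0.7, -2.0]
width: 0.0614
```

```bash
python3 - <<'E'
from h import *
st=rel(.5575,.015,1.896)
E
```

```text
t 14.0 pos [0.5576 0.0147 0.0717] yaw 1.894 tilt(toolz) [-0.0051 -0.0394 -0.9992] j6 -0.318 F [ 0.2  0.7 -2. ] w 0.0614
shift cm [ 0.03  0.   -0.  ] turn -0.002
```

Request:
send_rows(
  commands="0.03 0 0.4 0 0.4;0.02 0 0.4 0 0.4;0.02 0.01 0.4 0 0.4;0.02 0.01 0.3 0 0.4;0 0 0 0 0.4",
)

```text
clock: 14.42
eef_pos: [0.5574, 0.0154, 0.0555]
eef_rot: [0.584, 0.811, -0.017, 0.009]
contact_force: [-0.5, 0.1, -2.3]
width: 0.0614
```

```bash
python3 - <<'E'
from h import *
st=rel(.5575,.015,1.896); d=robot.grab_frame("wrist")
crop(d["frame"],180,60,200,270,3,"pics/w13c.png")
E
```

```text
t 14.42 pos [0.5574 0.0154 0.0555] yaw 1.894 tilt(toolz) [-0.0051 -0.0389 -0.9992] j6 -0.315 F [-0.5  0.1 -2.3] w 0.0614
shift cm [-0.04  0.    0.  ] turn -0.002
```

View pics/w13c.png

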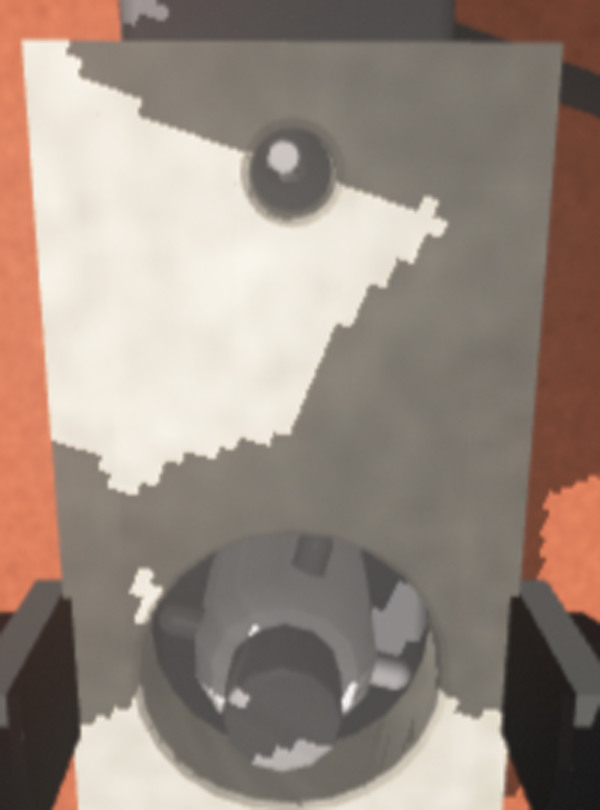

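Request:
send_rows(
  commands="0 0 0.4 0 0.4;0.01 0.01 0.4 0 0.4;0.01 0.01 0.3 0 0.4;0.01 0 0.2 0 0.4;0 0 0.1 0 0.4",
)

```text
clock: 14.88
eef_pos: [0.5567, 0.0157, 0.0402]
eef_rot: [0.584, 0.811, -0.018, 0.008]
contact_force: [-4.5, 0.6, 11.6]
width: 0.0615
```

```bash
python3 - <<'E'
from h import *
st=rel(.5575,.015,1.896); d=robot.grab_frame("wrist")
crop(d["frame"],180,60,200,270,3,"pics/w14c.png")
E
```

```text
t 14.88 pos [0.5567 0.0157 0.0402] yaw 1.894 tilt(toolz) [-0.0068 -0.0385 -0.9992] j6 -0.314 F [-4.5  0.6 11.6] w 0.0615
shift cm [-0.09  0.05  0.  ] turn -0.002
```

View pics/w14c.png

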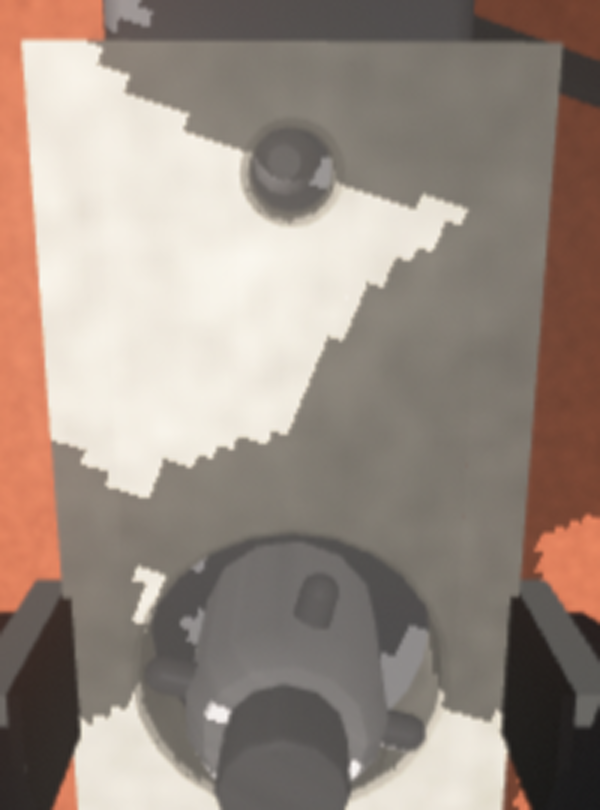

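Request:
send_rows(
  commands="0 0 0.1 0 0.4;0 0 0 0 0.9;0 0 0 0 0.95;0 0 0 0 0.95;0 0 0 0 0.95",
)

```text
clock: 15.35
eef_pos: [0.56, 0.015, 0.042]
eef_rot: [0.584, 0.811, -0.016, 0.011]
contact_force: [-0.2, -0.2, 0.4]
width: 0.0813
```

Request:
send_rows(
  commands="0 0 0 0 0.95;0 0 -0.5 0 0.95;0.03 0 -1 0 0.95;0.04 0 -1.2 0 0.95;0.04 0 -1.2 0 0.95",
)

```text
clock: 15.77
eef_pos: [0.5581, 0.0174, 0.0815]
eef_rot: [0.584, 0.811, -0.017, 0.01]
contact_force: [-0.1, -0.4, 0.1]
width: 0.0812
```

```bash
python3 - <<'E'
from h import *
st=rel(.5575,.015,1.896); d=robot.grab_frame("wrist")
cv2.imwrite("pics/w15.png",d["frame"])
a=robot.grab_frame("side"); crop(a["frame"],200,120,120,120,5,"pics/d15.png")
E
```

```text
t 15.77 pos [0.5581 0.0174 0.0815] yaw 1.894 tilt(toolz) [-0.0048 -0.0396 -0.9992] j6 -0.314 F [-0.1 -0.4  0.1] w 0.0812
shift cm [-0.21 -0.13  0.01] turn -0.002
```

View pics/w15.png

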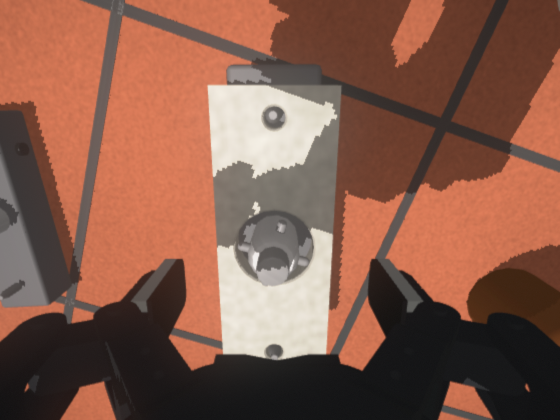

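View pics/d15.png

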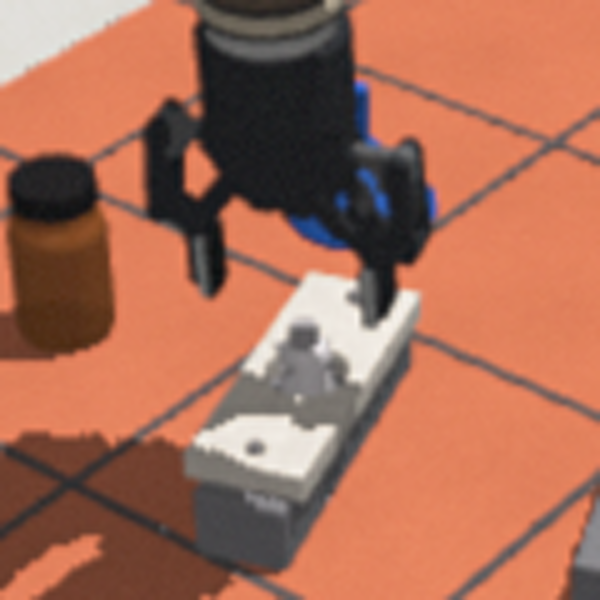

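Request:
send_rows(
  commands="0 0 -1.5 0 1;0 0 -1.5 0 1;-1 -0.7 -1.5 0 1;-2 -1.4 -0.5 0 1;-3.2 -2.3 0 0 1",
)

```text
clock: 16.28
eef_pos: [0.5408, -0.0494, 0.1412]
eef_rot: [0.581, 0.814, -0.013, 0.014]
contact_force: [0.2, -0.3, 0.3]
width: 0.0853
```

Request:
send_rows(
  commands="-3.2 -2.3 0 0 1;-3.2 -2.3 0 0 1;-3.2 -2.3 0 0 1;-3.2 -2.3 0 0 1;-1 -0.7 0 0 1",
)

```text
clock: 16.7
eef_pos: [0.4913, -0.2208, 0.1521]
eef_rot: [0.579, 0.815, -0.013, 0.019]
contact_force: [0.9, 0.1, -0.0]
width: 0.0856
```

```bash
python3 - <<'E'
from h import *
st=rel(.471,-.267); d=robot.grab_frame("wrist")
cv2.imwrite("pics/w16.png",d["frame"]); print(proj(d,[.471,-.267,.031],st))
E
```

```text
t 16.7 pos [ 0.4913 -0.2208  0.1521] yaw 1.906 tilt(toolz) [ 0.0166 -0.0432 -0.9989] j6 -0.8 F [ 0.9  0.1 -0. ] w 0.0856
shift cm [-3.69 -3.44  0.17] turn None
[[236.0022563  239.74469034]]
```

View pics/w16.png

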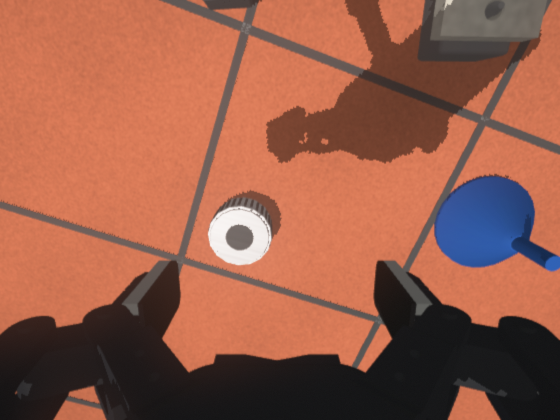

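Request:
send_rows(
  commands="-4 0 0 0 1;-3 0 0 0 1;-2 0 0 0 1;-1 0 0 0 1;-0.5 0 0 0 1",
)

```text
clock: 17.17
eef_pos: [0.5233, -0.3196, 0.1567]
eef_rot: [0.581, 0.814, -0.012, 0.018]
contact_force: [0.8, 0.4, 0.1]
width: 0.0856
```

```bash
python3 - <<'E'
from h import *
st=rel(.471,-.267);print(st["joints"].round(4),sum(st["joints"][[1,2,4]]))
E
```

```text
t 17.17 pos [ 0.5233 -0.3196  0.1567] yaw 1.902 tilt(toolz) [ 0.0153 -0.0405 -0.9991] j6 -0.923 F [0.8 0.4 0.1] w 0.0856
shift cm [ 6.67 -3.23 -0.29] turn None
[-0.6065  0.3444  1.7484 -0.0289  1.0133 -0.9228] 3.106082980207603
```

Request:
send_rows(
  commands="0.7 0 0 0 1;1.5 0 0 0 1;2.5 0 0 0 1;3.5 0 0 0 1;0 0 0 0 1",
)

```text
clock: 17.58
eef_pos: [0.4935, -0.234, 0.1512]
eef_rot: [0.582, 0.813, -0.011, 0.015]
contact_force: [-0.8, 0.3, -0.1]
width: 0.0854
```

```bash
python3 - <<'E'
from h import *
st=rel(.471,-.267);print(st["joints"].round(4),sum(st["joints"][[1,2,4]]))
E
```

```text
t 17.58 pos [ 0.4935 -0.234   0.1512] yaw 1.9 tilt(toolz) [ 0.0112 -0.0351 -0.9993] j6 -0.82 F [-0.8  0.3 -0.1] w 0.0854
shift cm [-2.39 -3.19  0.09] turn None
[-0.5078  0.2362  1.9039 -0.0305  0.9749 -0.8205] 3.114951851865982
```

Request:
send_rows(
  commands="-4.1 0 0 0 1;-3 0 0 0 1;-1.5 0 0 0 1;-0.8 0 0 0 1;0 0 0 0 1",
)

```text
clock: 18.0
eef_pos: [0.5206, -0.3108, 0.1519]
eef_rot: [0.576, 0.817, -0.01, 0.008]
contact_force: [0.8, 0.8, -0.1]
width: 0.0854
```

Request:
send_rows(
  commands="1 0 0 0 1;2 0 0 0 1;3 0 0 0 1;4.1 0 0 0 1;0 0 0 0 1",
)

```text
clock: 18.42
eef_pos: [0.4806, -0.206, 0.1467]
eef_rot: [0.578, 0.816, -0.009, 0.003]
contact_force: [-1.5, 0.2, -0.1]
width: 0.0852
```

```bash
python3 - <<'E'
from h import *
st=rel(.471,-.267);print(st["joints"].round(4),sum(st["joints"][[1,2,4]]))
E
```

```text
t 18.42 pos [ 0.4806 -0.206   0.1467] yaw 1.908 tilt(toolz) [-0.0045 -0.018  -0.9998] j6 -0.803 F [-1.5  0.2 -0.1] w 0.0852
shift cm [-5.44 -2.93  0.11] turn None
[-0.4772  0.2126  1.9438 -0.0217  0.981  -0.8027] 3.1373740303931887
```

Request:
send_rows(
  commands="-4.1 0 0 0 1;-4 0 0 0 1;-1.5 0 0 0 1;-0.8 0 0 0 1;0 0 0 0 1",
)

```text
clock: 18.83
eef_pos: [0.5094, -0.2919, 0.1454]
eef_rot: [0.574, 0.819, -0.007, -0.004]
contact_force: [0.1, 0.4, 0.9]
width: 0.0858
```

Request:
send_rows(
  commands="1 0 0 0 1;2 0 0 0 1;3.5 0 0 0 1;4.1 0 0 0 1;0 0 0 0 1",
)

```text
clock: 19.25
eef_pos: [0.4658, -0.1814, 0.1425]
eef_rot: [0.576, 0.818, -0.006, -0.01]
contact_force: [-0.4, 0.5, -0.1]
width: 0.0854
```

```bash
python3 - <<'E'
from h import *
st=rel(.471,-.267);print(st["joints"].round(4),sum(st["joints"][[1,2,4]]))
E
```

```text
t 19.25 pos [ 0.4658 -0.1814  0.1425] yaw 1.914 tilt(toolz) [-2.300e-02  9.000e-04 -9.997e-01] j6 -0.79 F [-0.4  0.5 -0.1] w 0.0854
shift cm [-8.23 -2.4  -0.02] turn None
[-0.4527  0.1908  1.9808 -0.011   0.9911 -0.7902] 3.162695975741539
```

Request:
send_rows(
  commands="-1 -0.3 0 0 1;-1.6 -0.5 0 0 1;-1.8 -0.6 0 0 1;-1.7 -0.5 0 0 1;-1.2 -0.3 0 0 1",
)

```text
clock: 19.67
eef_pos: [0.4648, -0.2501, 0.1412]
eef_rot: [0.571, 0.821, -0.006, -0.014]
contact_force: [-0.6, 0.0, 0.6]
width: 0.0854
```

Request:
send_rows(
  commands="-0.5 -0.1 0 0 1;0 0 0 0 1;0 0 3 0 1;0 0 2 0 1;0 0 0 0 1",
)

```text
clock: 20.08
eef_pos: [0.4661, -0.2588, 0.0922]
eef_rot: [0.573, 0.82, -0.005, -0.011]
contact_force: [0.2, 0.7, -0.2]
width: 0.0851
```

```bash
python3 - <<'E'
from h import *
st=rel(.471,-.267); d=robot.grab_frame("wrist")
cv2.imwrite("pics/w17.png",d["frame"]); print(proj(d,[.471,-.267,.031],st))
E
```

```text
t 20.08 pos [ 0.4661 -0.2588  0.0922] yaw 1.922 tilt(toolz) [-0.0241  0.0039 -0.9997] j6 -0.926 F [ 0.2  0.7 -0.2] w 0.0851
shift cm [-0.94  0.18 -0.02] turn None
[[280.54819661 242.21488057]]
```

View pics/w17.png

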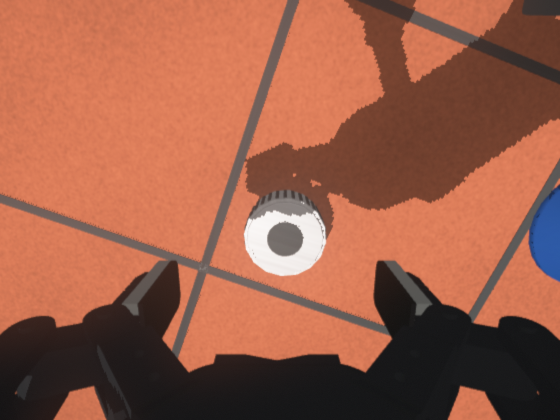

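Request:
send_rows(
  commands="1.4 -3.7 0 0 1;1 -2.6 0 0 1;0.5 -1.4 0 0 1;0.3 -0.7 0 0 1;0 0 0 0 1",
)

```text
clock: 20.55
eef_pos: [0.3768, -0.2572, 0.0986]
eef_rot: [0.571, 0.821, -0.005, -0.009]
contact_force: [0.1, 0.2, 0.1]
width: 0.0854
```

Request:
send_rows(
  commands="-0.3 0.9 0 0 1;-0.7 1.8 0 0 1;-1 2.6 0 0 1;-1.3 3.5 0 0 1;0 0 0 0 1",
)

```text
clock: 20.97
eef_pos: [0.4824, -0.2592, 0.1013]
eef_rot: [0.573, 0.82, -0.003, -0.003]
contact_force: [1.1, -0.4, 0.7]
width: 0.0856
```

```bash
python3 - <<'E'
from h import *
st=rel(.4705,-.265); d=robot.grab_frame("wrist")
cv2.imwrite("pics/w18.png",d["frame"]); print(proj(d,[.471,-.267,.031],st))
s=dict(eef_pos=np.array([0.4661,-0.2588,0.0922]),eef_rot=[.573,.82,-.005,-.011])
print(ray(d,(285,238.5),.031,s))
E
```

```text
t 20.97 pos [ 0.4824 -0.2592  0.1013] yaw 1.922 tilt(toolz) [-0.0081 -0.0027 -1.    ] j6 -0.915 F [ 1.1 -0.4  0.7] w 0.0856
shift cm [-0.14 -1.32  0.01] turn None
[[257.24314757 228.22951129]]
[ 0.47289605 -0.26346041  0.031     ]
```

View pics/w18.png

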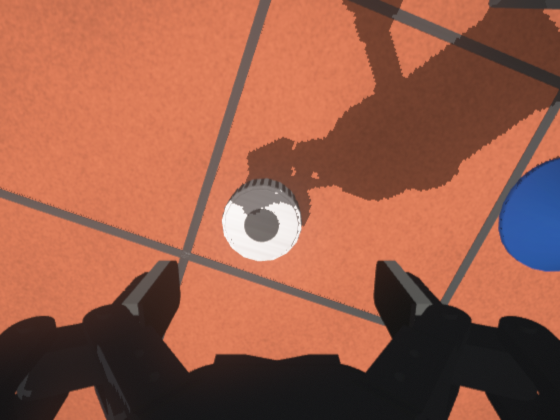

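Request:
send_rows(
  commands="0 -0.4 0.8 0 1;0 -0.4 1 0 1;0 -0.2 1 0 1;0 0 1 0 1;0 0 0.5 0 1",
)

```text
clock: 21.43
eef_pos: [0.4702, -0.2616, 0.0549]
eef_rot: [0.572, 0.821, -0.004, -0.004]
contact_force: [-0.8, 1.0, 0.0]
width: 0.0854
```

```bash
python3 - <<'E'
from h import *
st=rel(.4725,-.264); d=robot.grab_frame("wrist")
cv2.imwrite("pics/w19.png",d["frame"]); print(proj(d,[.4725,-.264,.031],st))
E
```

```text
t 21.43 pos [ 0.4702 -0.2616  0.0549] yaw 1.925 tilt(toolz) [-0.0111 -0.0019 -0.9999] j6 -0.931 F [-0.8  1.   0. ] w 0.0854
shift cm [-0.31  0.14 -0.  ] turn None
[[278.71938768 254.56869512]]
```

View pics/w19.png

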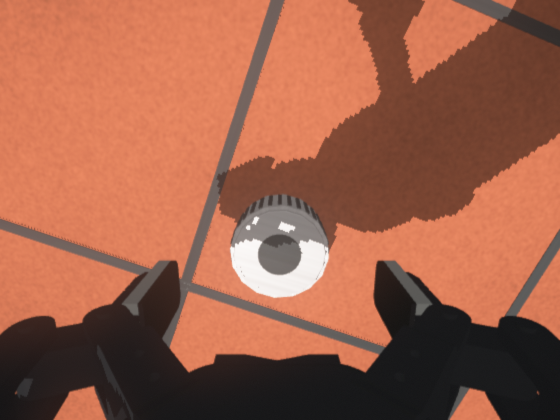

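Request:
send_rows(
  commands="-0.2 0.1 0.8 0 1;-0.1 0 1 0 1;0 0 1 0 1;0 0 1 0 1;0 0 0.5 0 1",
)

```text
clock: 21.9
eef_pos: [0.4699, -0.2645, 0.007]
eef_rot: [0.572, 0.82, -0.004, -0.005]
contact_force: [0.1, -0.3, -0.1]
width: 0.0856
```

```bash
python3 - <<'E'
from h import *
st=rel(.4725,-.264); d=robot.grab_frame("wrist")
print(proj(d,[.4725,-.264,.031],st))
E
```

```text
t 21.9 pos [ 0.4699 -0.2645  0.007 ] yaw 1.923 tilt(toolz) [-1.250e-02 -9.000e-04 -9.999e-01] j6 -0.932 F [ 0.1 -0.3 -0.1] w 0.0856
shift cm [-0.05  0.26 -0.  ] turn None
[[281.2498348  295.09549939]]
```

Request:
send_rows(
  commands="0 0.2 0.2 0 1;0 0.05 0.1 0 1;0 0 0 0 0.6;0 0 0 0 0.4;0 0 0 0 0.3",
)

```text
clock: 22.37
eef_pos: [0.4723, -0.2632, 0.0031]
eef_rot: [0.572, 0.82, -0.004, -0.006]
contact_force: [-6.3, 4.1, 8.9]
width: 0.0524
```

Request:
send_rows(
  commands="0 0 0 0 0.3;0 0 0 0 0.3;0 0 0 0 0.3;0 0 -0.5 0 0.3;0 0 -1 0 0.3",
)

```text
clock: 22.78
eef_pos: [0.4716, -0.2624, 0.0182]
eef_rot: [0.572, 0.82, -0.004, -0.007]
contact_force: [0.1, 0.1, -1.4]
width: 0.052
```

```bash
python3 - <<'E'
from h import *
st=rel(.4725,-.264); d=robot.grab_frame("wrist")
cv2.imwrite("pics/w20.png",d["frame"])
E
```

```text
t 22.78 pos [ 0.4716 -0.2624  0.0182] yaw 1.923 tilt(toolz) [-0.0159  0.0011 -0.9999] j6 -0.928 F [ 0.1  0.1 -1.4] w 0.052
shift cm [-0.18  0.03 -0.  ] turn None
```

View pics/w20.png

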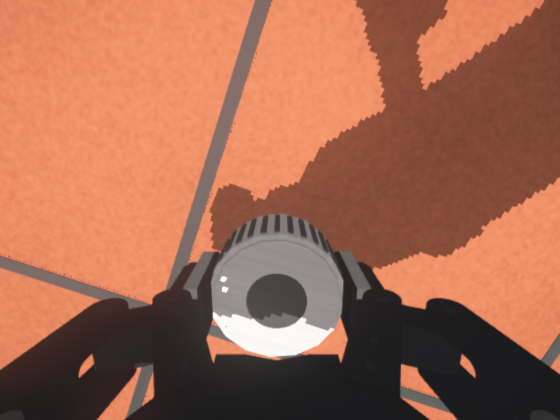

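```bash
python3 - <<'E'
from h import *
w=robot.grab_frame("wrist"); T=w["tool_from_camera"]
def tr(uv,z):
    v=T[:3,:3]@np.array([(uv[0]-w["cx"])/w["fx"],(uv[1]-w["cy"])/w["fy"],1]); return T[:3,3]+v*(z-T[2,3])/v[2]
for p in [(277,299),(277,246),(277,356),(211,299),(343,299)]: print(tr(p,-.028).round(4))
E
```

```text
[ 0.0002  0.0006 -0.028 ]
[ 0.0224  0.0006 -0.028 ]
[-0.0262  0.0006 -0.028 ]
[ 0.0002 -0.0253 -0.028 ]
[ 0.0002  0.0265 -0.028 ]
```

Request:
send_rows(
  commands="0 0 -1 0 0.3;0 0 -1.5 0 0.3;0 0 -1.5 0 0.3;0 0 -1.5 0 0.3;0 0 -1.5 0 0.3",
  newtons=90,
)

```text
clock: 23.3
eef_pos: [0.4718, -0.2619, 0.0925]
eef_rot: [0.572, 0.82, -0.004, -0.008]
contact_force: [-0.4, 0.5, -0.9]
width: 0.0522
```

Request:
send_rows(
  commands="0 0 -1.5 0 0.3;0 0 -1 0 0.3;0.5 0.5 -0.5 0 0.3;1 0.8 0 0 0.3;1.5 1.2 0 0 0.3",
)

```text
clock: 23.72
eef_pos: [0.4883, -0.2276, 0.1307]
eef_rot: [0.574, 0.819, -0.004, -0.002]
contact_force: [0.6, 0.8, -1.6]
width: 0.0521
```

```bash
python3 - <<'E'
from h import *
st=rel(.5575,.015)
E
```

```text
t 23.72 pos [ 0.4883 -0.2276  0.1307] yaw 1.919 tilt(toolz) [-0.0079 -0.0047 -1.    ] j6 -0.855 F [ 0.6  0.8 -1.6] w 0.0521
shift cm [20.45 14.77 -0.17] turn None
```

Request:
send_rows(
  commands="1.8 1.3 0 0 0.3;2 1.45 0 0 0.3;2 1.45 0 0 0.3;2 1.45 0 0 0.3;2 1.45 0 0 0.3",
)

```text
clock: 24.13
eef_pos: [0.521, -0.1021, 0.1272]
eef_rot: [0.576, 0.818, -0.004, -0.005]
contact_force: [-0.3, -0.4, -0.9]
width: 0.0521
```

Request:
send_rows(
  commands="2 1.45 0 0 0.3;1.8 1.3 0 0 0.3;1.4 1 0 0 0.3;1 0.7 0 0 0.3;0.4 0.3 0 0 0.3",
)

```text
clock: 24.55
eef_pos: [0.5402, -0.0091, 0.122]
eef_rot: [0.573, 0.819, -0.005, -0.01]
contact_force: [0.4, 0.9, -2.1]
width: 0.0519
```

```bash
python3 - <<'E'
from h import *
st=rel(.5575,.015)
E
```

```text
t 24.55 pos [ 0.5402 -0.0091  0.122 ] yaw 1.921 tilt(toolz) [-0.021   0.0036 -0.9998] j6 -0.45 F [ 0.4  0.9 -2.1] w 0.0519
shift cm [ 1.67  2.46 -0.03] turn None
```

Request:
send_rows(
  commands="0.4 0.6 0 0 0.3;0.6 0.9 0 0 0.3;0.5 0.7 0 0 0.3;0 0 0 0 0.3;0 0 0 0 0.3",
)

```text
clock: 24.97
eef_pos: [0.5553, 0.0168, 0.1194]
eef_rot: [0.572, 0.82, -0.006, -0.012]
contact_force: [-0.6, -0.8, -0.3]
width: 0.0519
```

```bash
python3 - <<'E'
from h import *
st=rel(.5575,.015);d=robot.grab_frame("wrist"); cv2.imwrite("pics/w21.png",d["frame"])
E
```

```text
t 24.97 pos [0.5553 0.0168 0.1194] yaw 1.923 tilt(toolz) [-0.0254  0.0039 -0.9997] j6 -0.404 F [-0.6 -0.8 -0.3] w 0.0519
shift cm [-0.25  0.15 -0.01] turn None
```

View pics/w21.png

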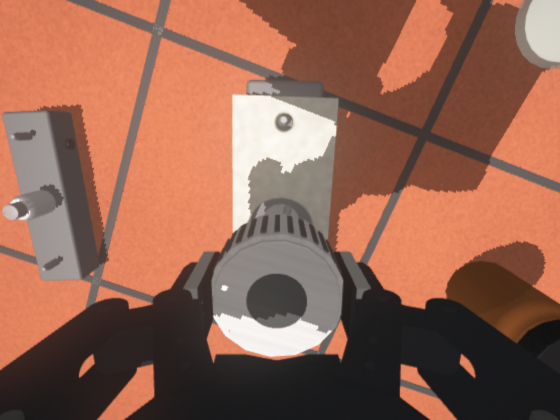

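Request:
send_rows(
  commands="1.4 -3.7 0 0 0.3;1 -2.6 0 0 0.3;0.5 -1.4 0 0 0.3;0.3 -0.7 0 0 0.3;0 0 0 0 0.3",
)

```text
clock: 25.43
eef_pos: [0.4627, 0.0149, 0.1196]
eef_rot: [0.574, 0.819, -0.006, -0.012]
contact_force: [0.9, 0.2, -1.3]
width: 0.0521
```

Request:
send_rows(
  commands="-0.3 0.9 0 0 0.3;-0.7 1.8 0 0 0.3;-1 2.6 0 0 0.3;-1.3 3.5 0 0 0.3;0 0 0 0 0.3",
)

```text
clock: 25.85
eef_pos: [0.567, 0.0119, 0.118]
eef_rot: [0.575, 0.818, -0.004, -0.008]
contact_force: [1.0, -0.2, -1.0]
width: 0.0518
```

```bash
python3 - <<'E'
from h import *
st=rel(.5575,.015)
d=robot.grab_frame("wrist")
u=np.array([np.cos(1.896),np.sin(1.896)]);n=np.array([u[1],-u[0]]);c=np.array([.5575,.015])
s=dict(eef_pos=np.array([.5553,.0168,.1194]),eef_rot=[0.572,0.82,-0.006,-0.012])
for z in(.055,.065): print(proj(d,[np.r_[c+.085*u-.032*n,z],np.r_[c+.085*u+.032*n,z]],s))
E
```

```text
t 25.85 pos [0.567  0.0119 0.118 ] yaw 1.916 tilt(toolz) [-0.0173  0.0024 -0.9998] j6 -0.403 F [ 1.  -0.2 -1. ] w 0.0518
shift cm [ 0.61 -0.79  0.02] turn None
[[231.58997704  95.25375965]
 [337.77788408  98.11774401]]
[[228.87116688  93.69653363]
 [340.55991743  96.70126236]]
```

Request:
send_rows(
  commands="0.3 -0.4 0 0 0.3;0.2 -0.2 0 0 0.3;0 0 0.5 0 0.3;0 0 0.7 0 0.3;0 0 0.4 0 0.3",
)

```text
clock: 26.32
eef_pos: [0.5572, 0.0147, 0.1012]
eef_rot: [0.575, 0.818, -0.005, -0.009]
contact_force: [-1.1, -0.8, -1.2]
width: 0.052
```

```bash
python3 - <<'E'
from h import *
st=rel(.5575,.015)
E
```

```text
t 26.32 pos [0.5572 0.0147 0.1012] yaw 1.915 tilt(toolz) [-0.0204  0.0026 -0.9998] j6 -0.398 F [-1.1 -0.8 -1.2] w 0.052
shift cm [ 0.02  0.04 -0.  ] turn None
```

Request:
send_rows(
  commands="0 0.04 0.6 0 0.3;0 0.02 0.6 0 0.3;0 0.01 0.6 0 0.3;0 0.01 0.4 0 0.3;0 0 0 0 0.3",
)

```text
clock: 26.73
eef_pos: [0.5543, 0.0153, 0.075]
eef_rot: [0.575, 0.818, -0.006, -0.011]
contact_force: [-0.5, -0.8, -1.6]
width: 0.0523
```

```bash
python3 - <<'E'
from h import *
st=rel(.5575,.015)
E
```

```text
t 26.73 pos [0.5543 0.0153 0.075 ] yaw 1.915 tilt(toolz) [-0.0244  0.0028 -0.9997] j6 -0.398 F [-0.5 -0.8 -1.6] w 0.0523
shift cm [-0.14  0.29 -0.01] turn None
```

Request:
send_rows(
  commands="-0.1 0.2 0 0 0.3;0 0.1 0.1 0 0.3;0 0 0.2 0 0.3;0 0 0.2 0 0.3;0 0 0.1 0 0.3",
)

```text
clock: 27.15
eef_pos: [0.557, 0.0163, 0.0689]
eef_rot: [0.576, 0.818, -0.006, -0.012]
contact_force: [-1.5, 0.1, -0.6]
width: 0.0518
```

```bash
python3 - <<'E'
from h import *
st=rel(.5575,.015)
E
```

```text
t 27.15 pos [0.557  0.0163 0.0689] yaw 1.914 tilt(toolz) [-0.0267  0.0045 -0.9996] j6 -0.397 F [-1.5  0.1 -0.6] w 0.0518
shift cm [-0.13  0.   -0.  ] turn None
```

Request:
send_rows(
  commands="-0.1 0 0.15 0 0.3;0 0 0.15 0 0.3;0 0 0.15 0 0.3;0 0 0.15 0 0.3;0 0 0.15 0 0.3",
)

```text
clock: 27.57
eef_pos: [0.5568, 0.0161, 0.062]
eef_rot: [0.576, 0.818, -0.006, -0.013]
contact_force: [-4.4, 1.1, 7.3]
width: 0.052
```

```bash
python3 - <<'E'
from h import *
st=rel(.5575,.015)
E
```

```text
t 27.57 pos [0.5568 0.0161 0.062 ] yaw 1.914 tilt(toolz) [-0.0279  0.0057 -0.9996] j6 -0.399 F [-4.4  1.1  7.3] w 0.052
shift cm [-0.13  0.03 -0.  ] turn None
```

```bash
python3 - <<'E'
from h import *
st=rel(.5575,.015)
a=robot.grab_frame("side"); crop(a["frame"],220,130,80,80,8,"pics/d22.png")
b=robot.grab_frame("scene"); crop(b["frame"],240,200,80,80,8,"pics/s22.png")
for d,x0,y0 in((a,220,130),(b,240,200)):
    for z in (.055,.059,.067,.086,.098): print(z,((proj(d,[.5575,.015,z])-[x0,y0])*8).round(0))
E
```

```text
t 27.57 pos [0.5568 0.0161 0.062 ] yaw 1.914 tilt(toolz) [-0.0279  0.0057 -0.9996] j6 -0.399 F [-4.4  1.1  7.3] w 0.052
shift cm [-0.13  0.03 -0.  ] turn None
0.055 [[324. 514.]]
0.059 [[324. 504.]]
0.067 [[323. 483.]]
0.086 [[321. 435.]]
0.098 [[319. 403.]]
0.055 [[321. 356.]]
0.059 [[321. 348.]]
0.067 [[321. 332.]]
0.086 [[320. 292.]]
0.098 [[320. 267.]]
```

View pics/d22.png

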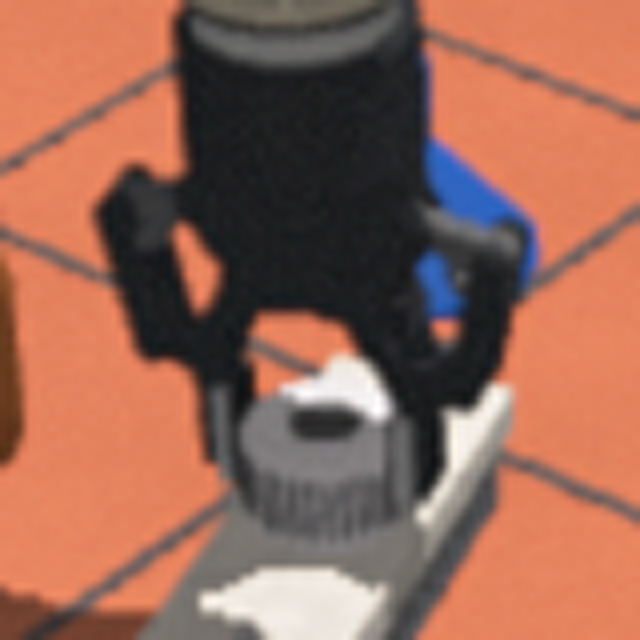

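View pics/s22.png

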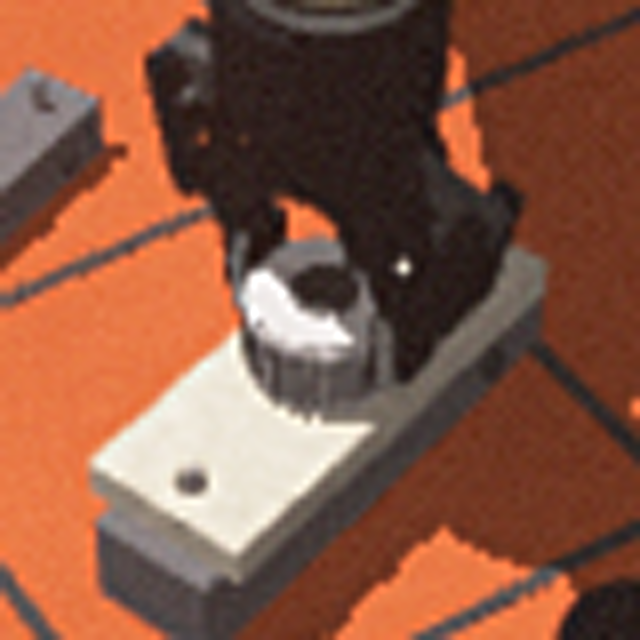

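Request:
send_rows(
  commands="-0.1 0 0.2 0 0.3;0 0 0.2 0 0.3;0 0 0.2 0 0.3;0 0 0.2 0 0.3;0 0 0.2 0 0.3",
)

```text
clock: 28.08
eef_pos: [0.5568, 0.0162, 0.0587]
eef_rot: [0.576, 0.818, -0.006, -0.015]
contact_force: [-6.7, 1.6, 13.9]
width: 0.0521
```

```bash
python3 - <<'E'
from h import *
st=rel(.5575,.015)
E
```

```text
t 28.08 pos [0.5568 0.0162 0.0587] yaw 1.914 tilt(toolz) [-0.0314  0.0074 -0.9995] j6 -0.401 F [-6.7  1.6 13.9] w 0.0521
shift cm [-0.14  0.02 -0.  ] turn None
```

Request:
send_rows(
  commands="0.03 -0.08 0.2 0 0.3;0.03 -0.08 0.2 0 0.3;0 0 0.25 0 0.3;0 0 0.25 0 0.3;0 0 0.25 0 0.3",
)

```text
clock: 28.5
eef_pos: [0.5568, 0.0163, 0.0586]
eef_rot: [0.575, 0.818, -0.006, -0.015]
contact_force: [-7.5, 1.8, 16.5]
width: 0.0524
```

```bash
python3 - <<'E'
from h import *
st=rel(.5575,.015)
a=robot.grab_frame("side"); crop(a["frame"],220,130,80,80,8,"pics/d23.png")
b=robot.grab_frame("scene"); crop(b["frame"],240,200,80,80,8,"pics/s23.png")
E
```

```text
t 28.5 pos [0.5568 0.0163 0.0586] yaw 1.915 tilt(toolz) [-0.0313  0.0071 -0.9995] j6 -0.401 F [-7.5  1.8 16.5] w 0.0524
shift cm [-0.14  0.02 -0.  ] turn None
```

View pics/d23.png

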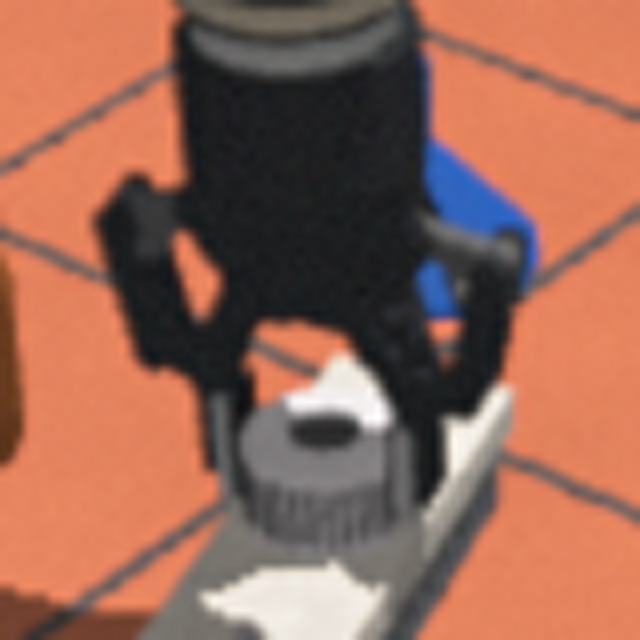

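View pics/s23.png

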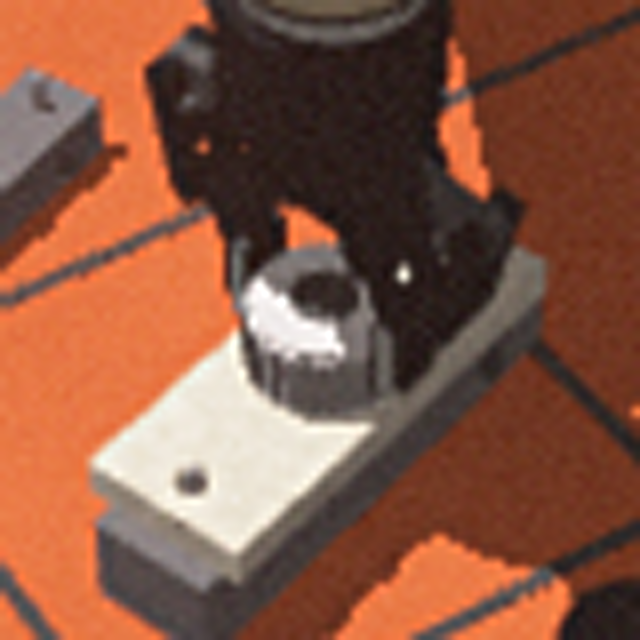

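Request:
send_rows(
  commands="0.05 -0.15 0.35 0 0.3;0.05 -0.15 0.4 0 0.3;0.05 -0.15 0.4 0 0.3;0.05 -0.15 0.4 0 0.3;0.05 -0.15 0.4 0 0.3",
)

```text
clock: 29.02
eef_pos: [0.557, 0.0163, 0.0583]
eef_rot: [0.576, 0.818, -0.003, -0.01]
contact_force: [-7.5, 1.2, 21.0]
width: 0.0518
```

```bash
python3 - <<'E'
from h import *
st=rel(.5575,.015); print(st["wrist_torque"])
E
```

```text
t 29.02 pos [0.557  0.0163 0.0583] yaw 1.915 tilt(toolz) [-0.0188  0.007  -0.9998] j6 -0.402 F [-7.5  1.2 21. ] w 0.0518
shift cm [-0.14  0.01 -0.  ] turn None
[ 0.23470887  1.25863822 -0.07731605]
```

Request:
send_rows(
  commands="0.02 -0.05 0.4 0 0.3;0.02 -0.05 0.4 0 0.3;0.02 -0.05 0.4 0 0.3;0.02 -0.05 0.4 0 0.3;0.02 -0.05 0.4 0 0.3",
)

```text
clock: 29.43
eef_pos: [0.557, 0.0163, 0.0583]
eef_rot: [0.575, 0.818, -0.003, -0.01]
contact_force: [-11.0, 1.7, 23.8]
width: 0.0521
```

```bash
python3 - <<'E'
from h import *
st=rel(.5575,.015)
for i in range(6): a=robot.grab_frame("side"); b=robot.grab_frame("scene")
crop(a["frame"],220,130,80,80,8,"pics/d24.png"); cv2.imwrite("pics/s24.png",b["frame"])
st=rel(.5575,.015)
E
```

```text
t 29.43 pos [0.557  0.0163 0.0583] yaw 1.915 tilt(toolz) [-0.0199  0.0062 -0.9998] j6 -0.401 F [-11.    1.7  23.8] w 0.0521
shift cm [-0.14  0.01 -0.  ] turn None
t 30.03 pos [0.557  0.0163 0.0583] yaw 1.915 tilt(toolz) [-0.0198  0.0063 -0.9998] j6 -0.401 F [-11.    1.8  23.6] w 0.0521
shift cm [-0.14  0.01 -0.  ] turn None
```

View pics/d24.png

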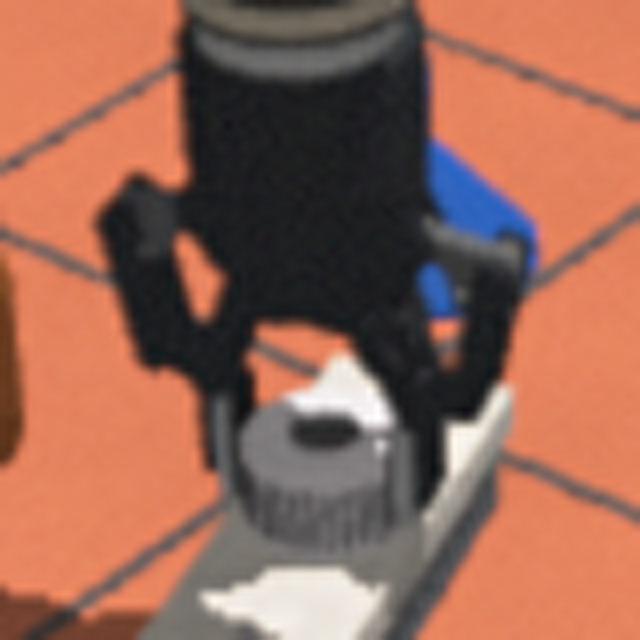

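View pics/s24.png

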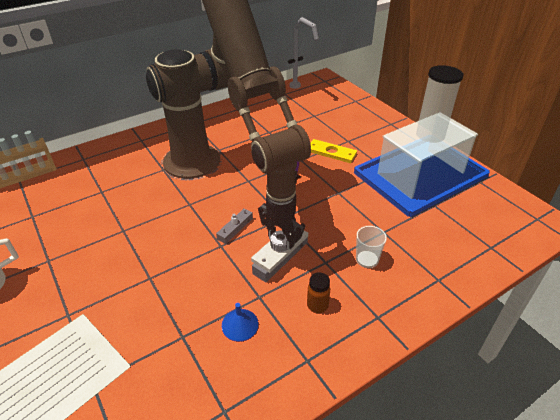

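```bash
python3 -c "
from cell import robot
print(robot.hand_in())"
```

```text
the job is handed in; nothing more can be done
None
```

The job is handed in at 30.0 s on the clock (limit 72 s), with the gripper still holding the collar pushed home on the plate.

**Plate:** The white plate went over both pins of the larger base. After release its end corners appeared in the wrist image within about 1 pixel of where a seated plate (top at 55 mm) should be.

**Collar:** I put it over the spigot and did no searching turn. By chance it was already close enough to aligned that the keyways dropped over the lugs on the first gentle push.

**Last checks:**
- **Height:** The collar's top measured about 87 mm in the side view. The scene view gave about 85.5 mm shortly before the last push. Home is 86 mm and resting on the lugs would be 98 mm.
- **Push:** The TCP held at 58.3 mm under about 24 N of upward force, more than the 9 N spring, so the rim should be seated on the plate. It did not change over the last 0.6 s.
- **Bystanders:** The beaker, funnel and jar look unmoved in the last scene picture.

**Less clean:**
- **Tilt:** The tool's tilt drifted by up to about 3 degrees during fast moves. I worked most of it off before gripping the collar. At hand-in it was about 1.2 degrees, within about half a degree of its tilt when I gripped the collar.
- **Side force:** About 11 N sideways remained on the collar at the end.

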